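Ready the sliding proofing bed

ROBOT

A 6-joint arm with a two-finger parallel gripper is mounted at the origin on the work surface. World frame = base frame: x ahead of the robot, y to its left, z up, the work surface at z = 0. Lengths are in mm, angles in rad, forces in N, time in s.
With the tool pointing down it reaches from about 275 to 750 mm from the base axis. Payload 10.2 kg.
Tool frame: the origin (TCP) lies between the finger pads; the fingertips stand 11 mm ahead of it and the grasp point (between the pads) lies 8 mm behind it (ctrl.tip_extent is the distance from the TCP to the fingertips, in mm); z points along the fingers, y is the direction in which the jaws open and shut (so a half turn about z gives the same grasp; the last joint's range is limited). The gripper opens to 85 mm and grips with 20 to 120 N. Pads are 22 mm wide; open, the fingers measure 114 mm over their backs; the gripper's body (76 mm by 85 mm) begins 54 mm behind the grasp point. The pads swing forward as they close: fully open they stand 13 mm farther back than shut.
Start: joints at [-1.337, 0.313, 1.498, -0, 1.331, -0.223], TCP at [231.555, -471.183, 216.594] pointing down, gripper open.
Joint ranges: [-2.94, 2.94], [-0.97, 2.17], [0.19, 2.56], [-1.23, 4.37], [0.02, 3.11], [-2.88, 2.88]. Speed limits (rad/s): [2.39, 2.39, 3.01, 3.14, 3.14, 3.14].

INTERFACE

Orientations are given as a unit quaternion [w, x, y, z].
In Python, from rig import ctrl gives the robot as it stands.
- The arm moves only by the tool apply_moves, never from a script. Its argument "commands" is a list of rows, each a list of 5 numbers: the finger opening in cm, from 0 to 8.54, then the shift along the tool's x, y, z in cm, then the turn about the tool's z in rad. In form: [[jaw, dx, dy, dz, roll], ...]. A call has 1 to 12 rows; each row shifts and turns the commanded pose from where the row before left it, along the tool's axes as they then stand; what a row does not reach is not made up. A row lasts 1/12 s, in which the tool goes at most 41.7 mm and 7.16 degrees, less where a joint would pass 70% of its speed; a pose out of reach is approached as far as the arm can. A call with a gripper value outside its range is refused whole. The fingers move at their own pace and stop on an object; "squeeze" is the grip in N (left out, the last holds). Time passes only in rows, so rows that do not move let the fingers close. It gives the time, the measured TCP pose, the force and the opening at its end, in the units of the state.
- ctrl.sense(): the state, without advancing time (a new reading comes with each control period).
- ctrl.capture(name): name is "scene" or "side" or "wrist"; returns the picture (384x512x3 uint8, red, green, blue); there is no depth.
- ctrl.camera_info(name): a dict with "fov_y" (degrees; the focal length in pixels is half the picture's height over the tangent of half this angle, whatever the lens; pixels are square), "cx", "cy" (the principal point, pixels), "camera_from_world" (4x4, takes a point from world to camera coordinates). Camera axes: x right, y down, z forward; pixel columns grow to the right and rows downward; lengths in mm; the calibration is good to about 2 mm. The wrist camera is an equidistant fisheye: a pixel r from the principal point sees the ray r / f radians off the axis. A picture is of the moment at which its call begins: read the wrist's pose just before it. camera_info takes no time and is no camera call; for the wrist camera it gives the pose at the moment of the call.
- ctrl.finish_job(): hands the job in, once; it reports no verdict.
The state is a dict: "time_s": time; "joints": joint angles; "dq": joint speeds; "tau": joint torques, N m; "eef_pos": TCP position; "ee_rot": TCP orientation; "force": force on the tool from outside, world axes, zero at the start; "wrist_torque": the same for the moment, N m; "grip_width": opening from 0.0 (shut) to 1.0 (fully open).
Only numpy, scipy, OpenCV 4.12 (cv2) and the standard library are available. Lean on these libraries where they do the work, as an engineer would, in place of code of your own. Each camera call takes 0.05 s, during which the arm holds its last target.

TASK

Feel the slide of the empty proofing bed for sticky spots by running it, never fast, all the way to its left-hand stop and then all the way to its right-hand stop (left and right as the robot sees them). With the bed kept there, press every printing block that is on the table, carved face up, fully home into the recess of its own outline, and lay the loose retaining bar, grip up, centred across the two notched supports at the ends of the bed. Then run the loaded bed in the same way to the left-hand stop and back to the right-hand stop and leave it there with everything in place, and leave the other things on the table where they are.

Things in the scene. Friction and masses are not known exactly. Their poses are not given: they have to be found in the camera images.
- bed (a joint): Travel of the sliding bed on its twin rails, m: 0 at the right-hand stop (-y end), 0.14 at the left-hand stop (+y end). Slides stiffly with about 2.5 N of friction and stays where it is left.
- bed_knob (a point): Black upright knob on the bed's far long side, 24 mm across; its top is 10 mm above this point, its foot 50 mm below it (the lug it stands on is 34 mm over the table). Axes are the bed's: y along the rails (towards the left-hand stop), x square to them, away from the recesses; the knob stands 88 mm in +x from the bed's middle line and half-way along the bed. The bed is a plywood-faced plate 92 x 268 mm, surface 46 mm over the table.
- bar_seat (a point): Where the retaining bar's point lies when the bar rests properly across the two end supports; axes as the bed's. The supports stand on the bed 125 mm either side of this point along y, 14 mm thick, tops 24 mm over the bed's surface, each with an open notch 30 mm wide (in x) between cheeks 14 mm high. Blocks at home end 4 mm below the bar.
- bar_c (a point): Loose retaining bar, 250 g: flat steel 290 x 22 x 8 mm, long along its y, with a black grip rib 60 mm long (along y), 14 mm wide (x) and 24 mm high in the middle of its upper side. Point at its centre, 16 mm over its underside (mid-height of bar and rib, 32 mm in all). Lies on the table to one side of the slide, left or right, rib up. Either way round fits.
- block_plain_c (a point): Printing block of plain wood, carved face up, 32 mm tall, 60 g: plain rectangle 36 mm (x) by 44 mm (y); may also be turned half round. Point at the centre of the main bar, half-way up (16 mm over its underside); z up out of the carved face. It fits recess_plain only, when its x, y axes lie along those of that point. Lies somewhere on the table, or is absent (None).
- block_tee_c (a point): Printing block of plain wood, carved face up, 32 mm tall, 60 g: T outline, a main bar 28 mm (x) by 44 mm (y) with a tab 18 mm wide (y) sticking 16 mm out of the middle of its -x side (44 mm over all in x). Point at the centre of the main bar, half-way up (16 mm over its underside); z up out of the carved face. It fits recess_tee only, when its x, y axes lie along those of that point. Lies somewhere on the table, or is absent (None).
- block_ell_c (a point): Printing block of plain wood, carved face up, 32 mm tall, 60 g: L outline, a main bar 28 mm (x) by 44 mm (y) with a tab 16 mm wide (y) sticking 16 mm out of its +x side at the +y end (y from 6 to 22 mm). Point at the centre of the main bar, half-way up (16 mm over its underside); z up out of the carved face. It fits recess_ell only, when its x, y axes lie along those of that point. Lies somewhere on the table, or is absent (None).
- block_jay_c (a point): Printing block of plain wood, carved face up, 32 mm tall, 60 g: mirror image of the L, a main bar 28 mm (x) by 44 mm (y) with a tab 16 mm wide (y) sticking 16 mm out of its +x side at the -y end (y from -22 to -6 mm). Point at the centre of the main bar, half-way up (16 mm over its underside); z up out of the carved face. It fits recess_jay only, when its x, y axes lie along those of that point. Lies somewhere on the table, or is absent (None).
- recess_plain (a point): Recess in the bed for the plain rectangular block (the first from the right end), 2 mm wider than the block on every side, 12 mm deep; the seated block stands 20 mm out of the bed. The point is where the block's own point lies when it is fully home; axes as the bed's (x towards the knob side, y along the rails to the left stop, z up).
- recess_tee (a point): Recess in the bed for the T block (second from the right), 2 mm wider than the block on every side, 12 mm deep; the seated block stands 20 mm out of the bed. The point is where the block's own point lies when it is fully home; axes as the bed's (x towards the knob side, y along the rails to the left stop, z up).
- recess_ell (a point): Recess in the bed for the L block (third from the right), 2 mm wider than the block on every side, 12 mm deep; the seated block stands 20 mm out of the bed. The point is where the block's own point lies when it is fully home; axes as the bed's (x towards the knob side, y along the rails to the left stop, z up).
- recess_jay (a point): Recess in the bed for the mirrored L block (fourth, at the left end), 2 mm wider than the block on every side, 12 mm deep; the seated block stands 20 mm out of the bed. The point is where the block's own point lies when it is fully home; axes as the bed's (x towards the knob side, y along the rails to the left stop, z up).
- mallet: Bystander: rubber-handled mallet, 240 mm long, wooden head 70 x 50 x 50 mm; lies on the side of the slide opposite to the bar, origin at the middle of its length, on the table. Leave alone.
- guide: Bystander: grey plastic registration guide block 30 x 45 x 26 mm, beyond the printing blocks, origin under its centre. Leave alone.
- saucer: Bystander: stainless steel mixing saucer, 90 mm across, 22 mm high, origin under its centre. Leave alone. (A whetstone, a jar and a brush, all fixed and lower than 80 mm, stand beyond x = 0.77 m; taller things only beyond 0.45 m to either side.)
Not all that is in view belongs to the job. Leave any black, orange or purple look-alike of the part that bears block_jay_c alone.

How it is judged:
By the outcome, as a careful person would: the job done as asked, in the order asked, and still so for the second after the job is handed in, with the robot touching nothing.
Of block_plain, block_tee, block_ell, block_jay only 2 to 4 are there at a start; the rules pass over those that are not, and their reading is None.
At some moment in a run one of block_plain, block_tee, block_ell, block_jay, bar may be knocked a few centimetres aside while the robot is not near it.
It also fails if it takes over 210 s, if anything falls off the work surface, if the arm or the gripper's body presses on something with over 40 N, if the wrist force passes 120 N, or if a joint passes its speed limit or range.

## Working session

There is one attempt and no reset: what is moved stays moved. The work goes in short steps, Python scripts to look and compute and a tool call to move; the robot and the scene stay as the last step left them, time stands still between calls to the robot, and variables do not carry over. Pictures are saved under pics/ and viewed, and the job is handed in when it is done.

Besides the shell and the picture viewer there is one more tool, called after "Emit:" by a JSON object that holds its "method" and its "body". apply_moves: Moves the arm, as the interface text tells. Its arguments: {"type":"object","properties":{"commands":{"type":"array"},"squeeze":{"type":"number"}},"required":["commands"]}

```bash
ls; mkdir -p pics
python3 - <<'E'
from rig import ctrl
import cv2,json
s=ctrl.sense();print(s)
for n in ("scene","side","wrist"):
    i=ctrl.camera_info(n);print(n,i)
    cv2.imwrite(f"pics/a_{n}.png",cv2.cvtColor(ctrl.capture(n),cv2.COLOR_RGB2BGR))
E
```

```text
pics
{'time_s': 0.0, 'joints': array([-1.33739840e+00,  3.13478742e-01,  1.49843604e+00,  1.36758742e-05,
        1.33098879e+00, -2.23377427e-01]), 'dq': array([ 0.00025298,  0.00066362, -0.00033846, -0.00011641, -0.00024123,
       -0.0003884 ]), 'tau': array([ 1.16278465e-03, -4.12264359e+01, -2.59747678e+01, -1.13654767e-04,
        4.01874713e-03,  1.33593650e-05]), 'eef_pos': array([ 231.49333932, -470.90487646,  216.02077198]), 'ee_rot': array([-6.55481326e-04,  9.74032862e-01,  2.26405730e-01,  3.35712380e-06]), 'force': array([-0.31526141,  1.13411585,  1.01599723]), 'wrist_torque': array([-0.03071258, -0.01590566, -0.00036364]), 'grip_width': 1.0021555642546969}
scene {'fov_y': 53.59145218240587, 'cx': 255.14459526468644, 'cy': 193.34078236113697, 'camera_from_world': array([[-7.46645412e-01,  6.65176797e-01,  7.77542641e-03,
         4.12984089e+02],
       [ 4.77679219e-01,  5.44245283e-01, -6.89651822e-01,
        -2.09921635e+02],
       [-4.62972129e-01, -5.11211209e-01, -7.24099377e-01,
         1.24930194e+03],
       [ 0.00000000e+00,  0.00000000e+00,  0.00000000e+0
[... 228 characters left out ...]
 [-9.78010620e-02,  5.67147622e-01, -8.17788803e-01,
         1.11341255e+02],
       [ 1.06339385e-01, -8.11068409e-01, -5.75204286e-01,
         1.13260706e+03],
       [ 0.00000000e+00,  0.00000000e+00,  0.00000000e+00,
         1.00000000e+00]])}
wrist {'fov_y': 65.70646984690485, 'cx': 253.11987254658555, 'cy': 196.50026809495162, 'camera_from_world': array([[ 4.41795537e-01, -8.97115247e-01, -9.68466326e-04,
        -5.23630471e+02],
       [-8.63281340e-01, -4.25426793e-01,  2.71583085e-01,
        -3.60642465e+01],
       [-2.44053338e-01, -1.19148136e-01, -9.62414510e-01,
         3.79730511e+02],
       [ 0.00000000e+00,  0.00000000e+00,  0.00000000e+00,
         1.00000000e+00]])}
```

View pics/a_scene.png

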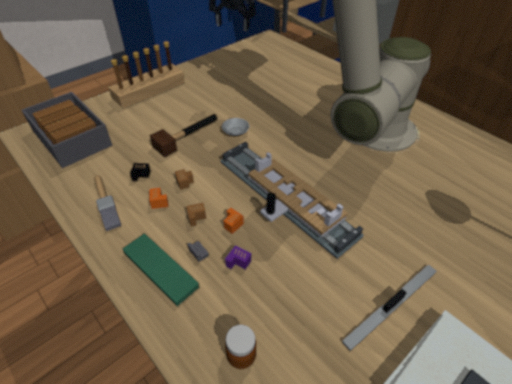

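View pics/a_side.png

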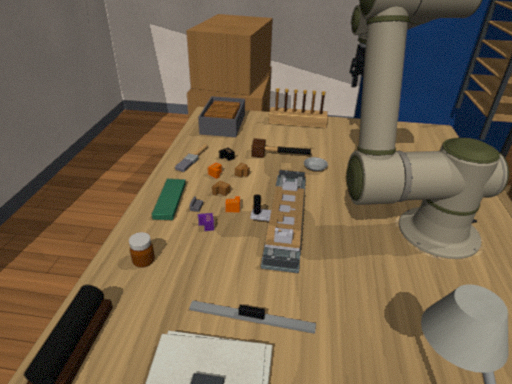

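View pics/a_wrist.png

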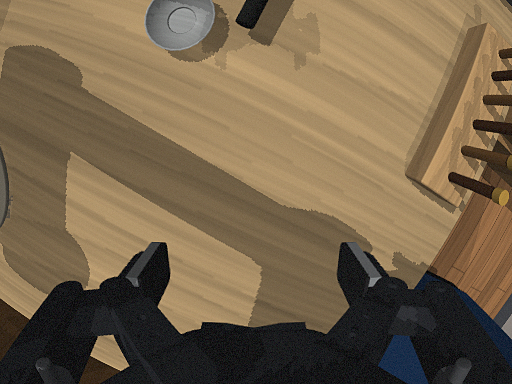

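```bash
cat > h.py <<'E'
import numpy as np,cv2
from rig import ctrl
from scipy.spatial.transform import Rotation as R
def f_of(i): return 192/np.tan(np.radians(i["fov_y"]/2))
def ray(n,uv,i=None):
    i=i or ctrl.camera_info(n); f=f_of(i); T=np.array(i["camera_from_world"])
    d=np.array([(uv[0]-i["cx"])/f,(uv[1]-i["cy"])/f])
    if n=="wrist":
        r=np.linalg.norm(d); v=np.array([*(d/r*np.sin(r) if r>1e-9 else d),np.cos(r)])
    else: v=np.array([d[0],d[1],1.])
    c=-T[:3,:3].T@T[:3,3]; v=T[:3,:3].T@v
    return c,v/np.linalg.norm(v)
def onz(n,uv,z,i=None):
    c,v=ray(n,uv,i); return c+v*(z-c[2])/v[2]
def proj(n,P,i=None):
    i=i or ctrl.camera_info(n); f=f_of(i);T=np.array(i["camera_from_world"])
    P=np.atleast_2d(P)@T[:3,:3].T+T[:3,3]
    if n=="wrist":
        r=np.linalg.norm(P[:,:2],axis=1); th=np.arctan2(r,P[:,2]); k=(th/np.maximum(r,1e-9))[:,None]
        return P[:,:2]*k*f+[i["cx"],i["cy"]]
    return P[:,:2]/P[:,2:]*f+[i["cx"],i["cy"]]
def tri(obs):
    A=np.zeros((3,3));b=np.zeros(3);rs=[ray(*o) for o in obs]
    for c,v in rs:
        M=np.eye(3)-np.outer(v,v);A+=M;b+=M@c
    p=np.linalg.solve(A,b); res=[np.linalg.norm((np.eye(3)-np.outer(v,v))@(p-c)) for c,v in rs]
    return p,res
def save(n,name,box=None,s=1):
    im=cv2.cvtColor(ctrl.capture(n),cv2.COLOR_RGB2BGR); cv2.imwrite("pics/raw_"+name,im)
    if box: x0,y0,x1,y1=box; im=im[y0:y1,x0:x1]
    if s!=1: im=cv2.resize(im,None,fx=s,fy=s,interpolation=cv2.INTER_CUBIC)
    cv2.imwrite("pics/"+name,im)
    return im
def pose():
    s=ctrl.sense(); q=s["ee_rot"]; r=R.from_quat([q[1],q[2],q[3],q[0]]).as_matrix()
    return s["eef_pos"],r,s
E
python3 - <<'E'
import cv2
from h import *
im=cv2.imread("pics/a_scene.png");cv2.imwrite("pics/a_scz.png",cv2.resize(im[100:280,110:370],None,fx=3,fy=3,interpolation=cv2.INTER_CUBIC))
im=cv2.imread("pics/a_side.png");cv2.imwrite("pics/a_siz.png",cv2.resize(im[135:335,165:325],None,fx=3,fy=3,interpolation=cv2.INTER_CUBIC)[:600])
for n,uv,z in [("scene",(183,177),32),("scene",(195,212),32),("scene",(158,197),32),("scene",(233,217),32),("scene",(141,170),32),("scene",(238,256),32),("scene",(234,155),46),("scene",(345,238),46),("scene",(235,127),10),("scene",(390,300),8)]:
    print(uv,onz(n,uv,z).round())
print(tri([("scene",(270,196)),("side",(257.5,197))]))
E
```

```text
(183, 177) [ 631. -210.   32.]
(195, 212) [680. -85.  32.]
(158, 197) [ 722. -190.   32.]
(233, 217) [619.  -9.  32.]
(141, 170) [ 703. -310.   32.]
(238, 256) [684.  88.  32.]
(234, 155) [ 477. -176.   46.]
(345, 238) [471. 222.  46.]
(235, 127) [ 361. -314.   10.]
(390, 300) [501. 378.   8.]
(array([537.31632825,  35.36170842,  85.08720926]), [np.float64(0.8668355046929337), np.float64(0.8668355046929619)])
```

View pics/a_scz.png

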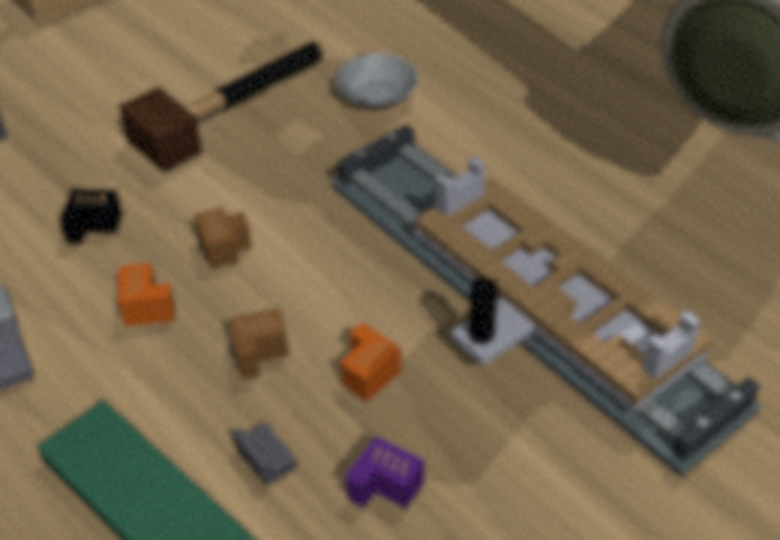

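View pics/a_siz.png

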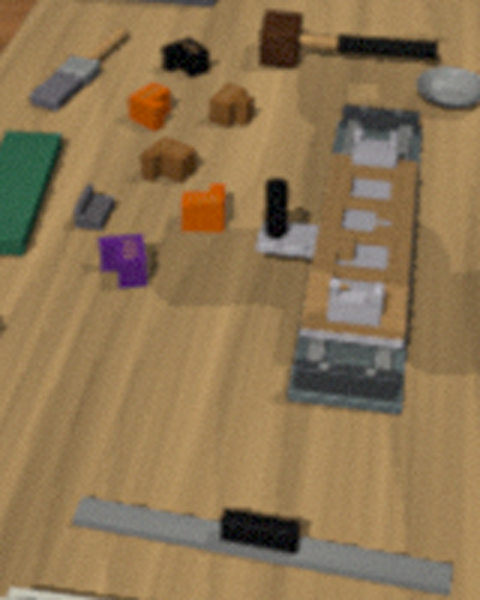

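Emit:
{"method": "apply_moves", "body": {"commands": [[8.5,0,0,-0.5,0.114],[8.5,0,0,-0.5,0.114],[8.5,0,0,-0.5,0.114],[8.5,0,0,-0.5,0.114]]}}

```text
time_s: 0.48
eef_pos: [231.5, -471.0, 236.6]
ee_rot: [-0.0, 1.0, -0.002, -0.0]
force: [0.1, -0.3, 0.0]
grip_width: 0.998
```

Emit:
{"method": "apply_moves", "body": {"commands": [[8.5,1.66,-3.1,-0.5,0],[8.5,1.66,-3.1,-0.5,0],[8.5,1.66,-3.1,-0.5,0],[8.5,1.66,-3.1,-0.5,0],[8.5,1.66,-3.1,-0.5,0],[8.5,1.66,-3.1,-0.5,0],[8.5,1.66,-3.1,-0.5,0],[8.5,1.66,-3.1,-0.5,0],[8.5,1.66,-3.1,-0.5,0],[8.5,1.66,-3.1,-0.5,0],[8.5,1.66,-3.1,-0.5,0],[8.5,1.66,-3.1,-0.5,0]]}}

```text
time_s: 1.48
eef_pos: [430.8, -97.2, 296.8]
ee_rot: [-0.0, 1.0, 0.0, -0.0]
force: [1.2, -0.2, -0.2]
grip_width: 0.988
```

Run:
```python
from h import *
print(pose()[:2]);np.save("pics/w1.npy",ctrl.camera_info("wrist")["camera_from_world"])
save("wrist","b_w.png",s=1.5)
```

```text
(array([430.84248818, -97.24893803, 296.83114105]), array([[ 9.99999724e-01,  7.41604678e-04, -3.94525836e-05],
       [ 7.41604900e-04, -9.99999725e-01,  5.61667009e-06],
       [-3.94484074e-05, -5.64592677e-06, -9.99999999e-01]]))
```

View pics/b_w.png

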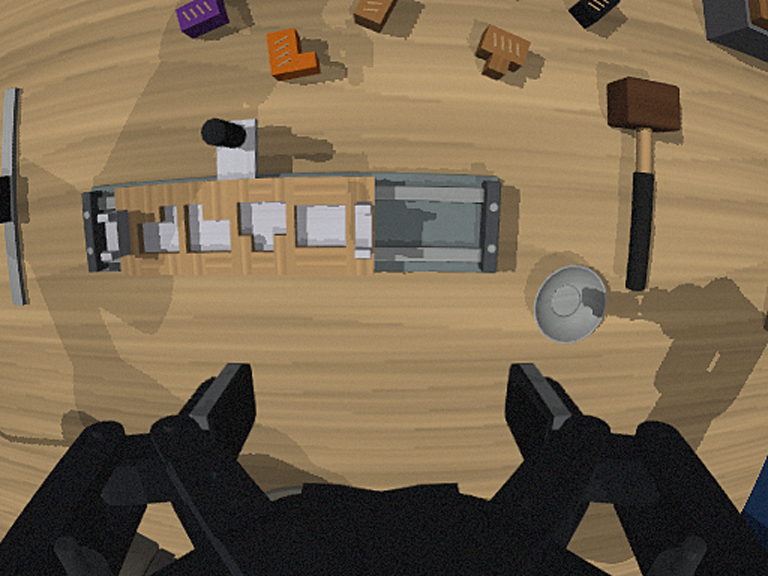

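Run:
```python
from h import *
i=ctrl.camera_info("wrist")
print(tri([("scene",(271.5,193)),("side",(257.3,194.5)),("wrist",(211/1.5,132/1.5))]))
for uv in [(373,273),(375,178),(238,182),(120,273),(240,202),(285,250)]:
    print(uv,onz("wrist",np.array(uv)/1.5,46).round(1))
im=cv2.imread("pics/raw_b_w.png")
cv2.imwrite("pics/b_z.png",cv2.resize(im[70:190,50:260],None,fx=3.8,fy=3.8,interpolation=cv2.INTER_CUBIC))
```

```text
(array([538.75818369,  44.87951856, 102.53124304]), [np.float64(3.2020384404423803), np.float64(2.6446302805134687), np.float64(1.7820300226792434)])
(373, 273) [407.3 -85.6  46. ]
(375, 178) [496.4 -87.2  46. ]
(238, 182) [495.5  42.1  46. ]
(120, 273) [408.5 185.1  46. ]
(240, 202) [476.4  40.7  46. ]
(285, 250) [429.5  -2.1  46. ]
```

View pics/b_z.png

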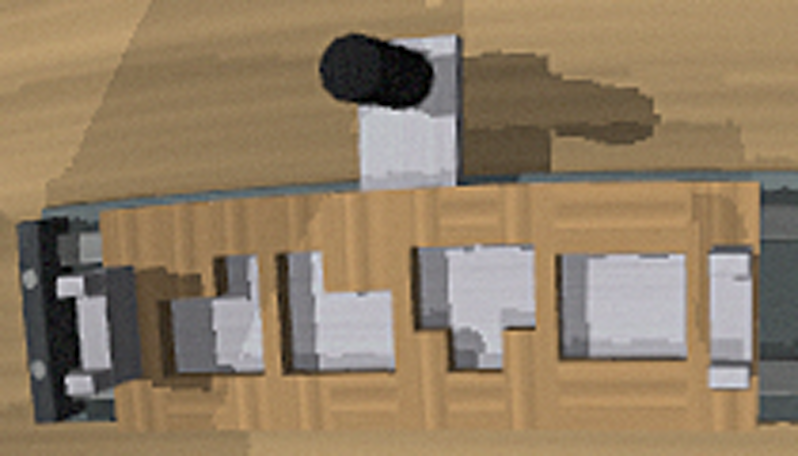

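Emit:
{"method": "apply_moves", "body": {"commands": [[8.5,0.91,-1.21,1.2,0],[8.5,0.91,-1.21,1.2,0],[8.5,0.91,-1.21,1.2,0],[8.5,0.91,-1.21,1.2,0],[8.5,0.91,-1.21,1.2,0],[8.5,0.91,-1.21,1.2,0],[8.5,0.91,-1.21,1.2,0],[8.5,0.91,-1.21,1.2,0],[8.5,0.91,-1.21,1.2,0],[8.5,0.91,-1.21,1.2,0],[8.5,0.91,-1.21,1.2,0],[8.5,0.91,-1.21,1.2,0]]}}

```text
time_s: 2.53
eef_pos: [539.8, 46.9, 151.7]
ee_rot: [-0.0, 1.0, 0.0, -0.0]
force: [0.5, 0.0, 0.6]
grip_width: 0.997
```

Run:
```python
from h import *
print(pose()[0]);i=ctrl.camera_info("wrist")
save("wrist","c_w.png",s=1.5)
print(proj("wrist",[[540,48,94],[540,48,34],[452,48,46]])*1.5)
```

```text
[539.78734527  46.87172172 151.74747074]
[[382.57036883 309.13437783]
 [382.09563466 280.10243412]
 [381.57805842 411.02622308]]
```

View pics/c_w.png

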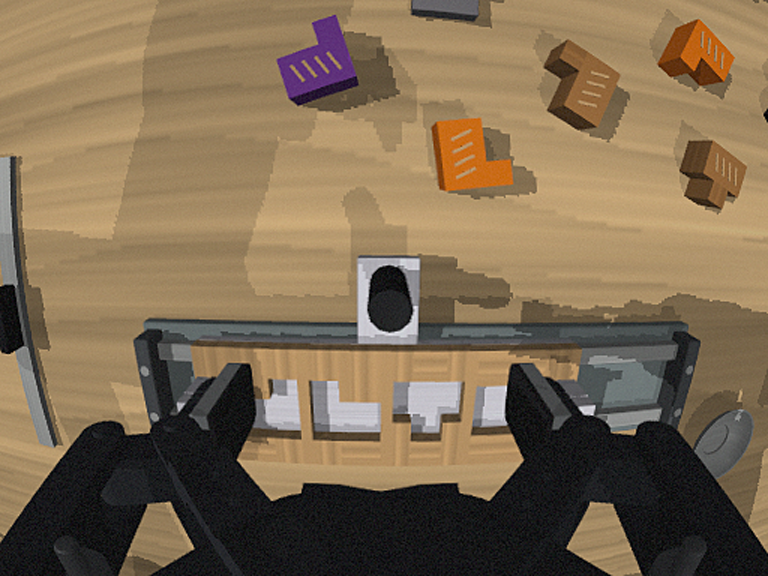

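Emit:
{"method": "apply_moves", "body": {"commands": [[8.5,0,0.15,1.0,0],[8.5,0,0,1.0,0],[8.5,0,0,1.0,0],[8.5,0,0,1.0,0],[8.5,0,0,1.0,0],[8.5,0,0,1.0,0],[8.5,0,0,1.0,0],[8.5,0,0,0.8,0],[8.5,0,0,0,0]]}}

```text
time_s: 3.33
eef_pos: [538.7, 44.8, 72.8]
ee_rot: [-0.0, 1.0, 0.0, -0.001]
force: [-0.2, -0.0, -0.5]
grip_width: 0.996
```

Emit:
{"method": "apply_moves", "body": {"commands": [[5,0,0,0,0],[4,0,0,0,0],[3.2,0,0,0,0],[2.8,0,0,0,0],[2.5,0,0,0,0],[2.2,0,0,0,0],[2.0,0,0,0,0],[2.0,0,0,0,0],[2.0,0,0,0,0],[2.0,0,0,0,0]], "squeeze": 30}}

```text
time_s: 4.17
eef_pos: [539.9, 44.6, 75.2]
ee_rot: [0.0, 1.0, 0.0, 0.0]
force: [-1.4, -1.0, 5.5]
grip_width: 0.254
```

Emit:
{"method": "apply_moves", "body": {"commands": [[2,0,-0.1,0,0],[2,0,-0.2,0,0],[2,0,-0.2,0,0],[2,0,-0.2,0,0],[2,0,-0.2,0,0],[2,0,-0.2,0,0],[2,0,-0.2,0,0],[2,0,-0.2,0,0]]}}

```text
time_s: 4.83
eef_pos: [540.0, 59.5, 75.2]
ee_rot: [0.0, 1.0, 0.0, 0.001]
force: [-1.2, -2.6, 4.5]
grip_width: 0.25
```

Run:
```python
from h import *
print(pose()[0],pose()[2]["force"])
save("wrist","d_w.png",s=1.5)
```

```text
[539.98529045  59.46300729  75.20958496] [-1.17564952 -2.64195623  4.53136671]
```

View pics/d_w.png

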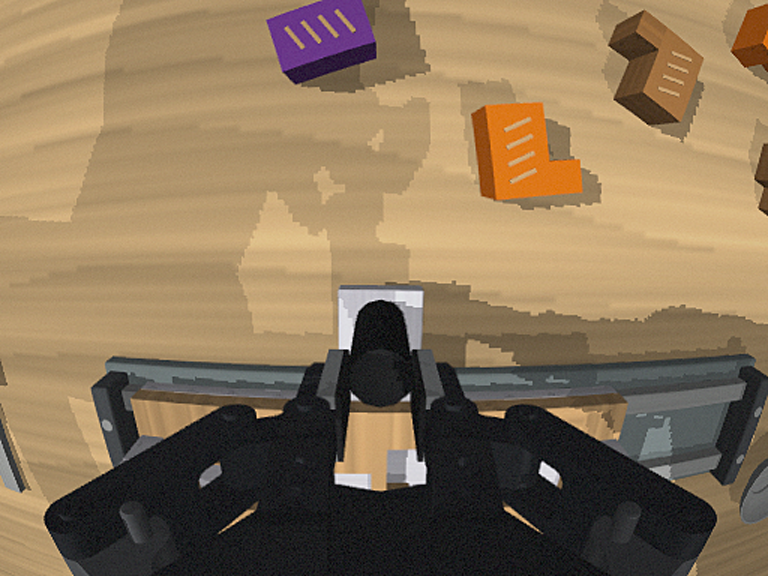

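Emit:
{"method": "apply_moves", "body": {"commands": [[2,0,-0.2,0,0],[2,0,-0.2,0,0],[2,0,-0.2,0,0]]}}

```text
time_s: 5.13
eef_pos: [540.0, 65.5, 75.2]
ee_rot: [0.0, 1.0, 0.0, 0.001]
force: [0.2, -3.0, 5.9]
grip_width: 0.251
```

Emit:
{"method": "apply_moves", "body": {"commands": [[2,0,-0.2,0,0],[2,0,-0.2,0,0],[2,0,-0.2,0,0]]}}

```text
time_s: 5.38
eef_pos: [540.1, 71.5, 75.2]
ee_rot: [0.0, 1.0, 0.0, 0.001]
force: [0.4, -3.1, 4.8]
grip_width: 0.253
```

Emit:
{"method": "apply_moves", "body": {"commands": [[2,0,-0.2,0,0],[2,0,-0.2,0,0],[2,0,-0.2,0,0]]}}

```text
time_s: 5.63
eef_pos: [540.1, 77.5, 75.2]
ee_rot: [0.0, 1.0, 0.0, 0.001]
force: [0.5, -1.9, 4.8]
grip_width: 0.252
```

Emit:
{"method": "apply_moves", "body": {"commands": [[2,0,-0.2,0,0],[2,0,-0.2,0,0]]}}

```text
time_s: 5.8
eef_pos: [540.2, 78.8, 75.2]
ee_rot: [0.003, 1.0, 0.001, 0.001]
force: [-2.1, -28.6, 5.5]
grip_width: 0.25
```

Emit:
{"method": "apply_moves", "body": {"commands": [[2,0,-0.2,0,0],[2,0,-0.2,0,0]]}}

```text
time_s: 5.97
eef_pos: [540.2, 79.1, 75.2]
ee_rot: [0.006, 1.0, 0.001, 0.0]
force: [-4.4, -49.0, 5.8]
grip_width: 0.252
```

Emit:
{"method": "apply_moves", "body": {"commands": [[2,0,0.2,0,0],[2,0,0.2,0,0],[2,0,0.2,0,0],[2,0,0.2,0,0],[2,0,0.25,0,0],[2,0,0.25,0,0],[2,0,0.25,0,0],[2,0,0.25,0,0],[2,0,0.25,0,0],[2,0,0.25,0,0],[2,0,0.25,0,0],[2,0,0.25,0,0]]}}

```text
time_s: 6.97
eef_pos: [540.0, 58.3, 75.2]
ee_rot: [-0.001, 1.0, 0.0, 0.001]
force: [0.1, 2.5, 5.9]
grip_width: 0.253
```

Emit:
{"method": "apply_moves", "body": {"commands": [[2,0,0.28,0,0],[2,0,0.28,0,0],[2,0,0.28,0,0],[2,0,0.28,0,0],[2,0,0.28,0,0],[2,0,0.28,0,0],[2,0,0.28,0,0],[2,0,0.28,0,0],[2,0,0.28,0,0],[2,0,0.28,0,0],[2,0,0.28,0,0],[2,0,0.28,0,0]]}}

```text
time_s: 7.97
eef_pos: [539.7, 24.7, 75.2]
ee_rot: [-0.001, 1.0, 0.0, 0.0]
force: [-2.2, 3.2, 7.8]
grip_width: 0.252
```

Emit:
{"method": "apply_moves", "body": {"commands": [[2,0,0.28,0,0],[2,0,0.28,0,0],[2,0,0.28,0,0],[2,0,0.28,0,0],[2,0,0.28,0,0],[2,0,0.28,0,0],[2,0,0.28,0,0],[2,0,0.28,0,0],[2,0,0.28,0,0],[2,0,0.28,0,0],[2,0,0.28,0,0],[2,0,0.28,0,0]]}}

```text
time_s: 8.97
eef_pos: [539.4, -8.9, 75.1]
ee_rot: [-0.001, 1.0, 0.0, -0.0]
force: [-3.0, 2.1, 8.4]
grip_width: 0.248
```

Emit:
{"method": "apply_moves", "body": {"commands": [[2,0,0.28,0,0],[2,0,0.28,0,0],[2,0,0.28,0,0],[2,0,0.28,0,0],[2,0,0.28,0,0],[2,0,0.28,0,0],[2,0,0.28,0,0],[2,0,0.28,0,0],[2,0,0.28,0,0],[2,0,0.28,0,0],[2,0,0.2,0,0]]}}

```text
time_s: 9.88
eef_pos: [539.1, -39.0, 75.1]
ee_rot: [-0.001, 1.0, 0.0, -0.001]
force: [-4.8, 3.5, 9.1]
grip_width: 0.249
```

Emit:
{"method": "apply_moves", "body": {"commands": [[2,0,0.25,0,0],[2,0,0.25,0,0],[2,0,0.25,0,0],[2,0,0.25,0,0],[2,0,0.25,0,0],[2,0,0.25,0,0],[2,0,0.2,0,0]]}}

```text
time_s: 10.47
eef_pos: [539.0, -55.9, 75.1]
ee_rot: [-0.001, 1.0, 0.0, -0.001]
force: [-5.9, 2.2, 9.2]
grip_width: 0.252
```

Emit:
{"method": "apply_moves", "body": {"commands": [[2,0,0.2,0,0],[2,0,0.2,0,0],[2,0,0.2,0,0]]}}

```text
time_s: 10.72
eef_pos: [538.9, -61.8, 75.1]
ee_rot: [-0.001, 1.0, 0.0, -0.001]
force: [-4.5, 6.6, 10.9]
grip_width: 0.25
```

Emit:
{"method": "apply_moves", "body": {"commands": [[2,0,0.2,0,0],[2,0,0.2,0,0],[2,0,0.1,0,0]]}}

```text
time_s: 10.97
eef_pos: [538.9, -62.2, 75.1]
ee_rot: [-0.005, 1.0, 0.0, -0.001]
force: [-3.2, 33.1, 14.9]
grip_width: 0.249
```

Emit:
{"method": "apply_moves", "body": {"commands": [[2,0,-0.2,0,0],[2,0,-0.2,0,0],[2,0,0,0,0]]}}

```text
time_s: 11.22
eef_pos: [538.9, -61.8, 75.1]
ee_rot: [-0.001, 1.0, 0.001, -0.001]
force: [-5.7, 7.0, 11.3]
grip_width: 0.254
```

Emit:
{"method": "apply_moves", "body": {"commands": [[3,0,0,0,0],[4,0,0,0,0],[6,0,0,0,0],[8.5,0,0,0,0],[8.5,0,0,0,0],[8.5,0,0,0,0],[8.5,0,0,0,0],[8.5,0,0,0,0]]}}

```text
time_s: 11.88
eef_pos: [539.6, -63.5, 74.6]
ee_rot: [-0.0, 1.0, 0.0, -0.0]
force: [0.2, -0.2, -0.9]
grip_width: 0.994
```

Emit:
{"method": "apply_moves", "body": {"commands": [[8.5,0,0,-1.5,0],[8.5,0,0,-1.5,0],[8.5,0,0,-1.5,0],[8.5,0.2,0.5,-1.5,0],[8.5,0.2,0.5,-1.5,0],[8.5,0.2,0.5,-1.5,0],[8.5,0.2,0.5,-1.5,0],[8.5,0.2,0.5,-1.5,0],[8.5,0.2,0.5,-1.5,0],[8.5,0.2,0.5,-1.5,0],[8.5,0.2,0.5,-0.5,0]]}}

```text
time_s: 12.8
eef_pos: [556.3, -103.9, 231.8]
ee_rot: [0.001, 1.0, 0.0, 0.002]
force: [0.5, -0.8, -0.3]
grip_width: 0.996
```

Run:
```python
from h import *
print(pose()[0]);np.save("pics/e.npy",ctrl.camera_info("wrist")["camera_from_world"])
save("wrist","e_w.png",s=1.5)
```

```text
[ 556.34424688 -103.92169237  231.7580788 ]
```

View pics/e_w.png

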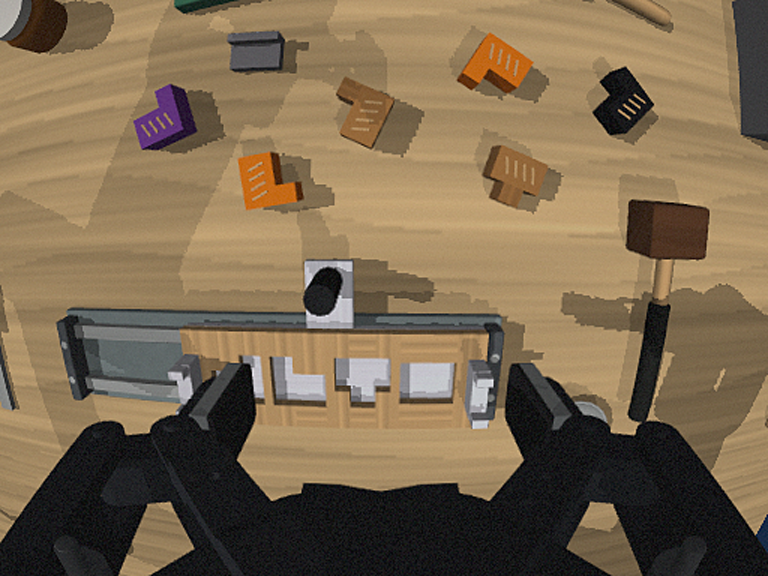

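```bash
cat > fit.py <<'E'
from h import *
from scipy.optimize import minimize
PT=np.array([[-14,-22],[14,-22],[14,22],[-14,22],[-14,9],[-30,9],[-30,-9],[-14,-9]],float)
PJ=np.array([[-14,-22],[30,-22],[30,-6],[14,-6],[14,22],[-14,22]],float)
def sil(n,i,poly,p,z0,S=4,h=32,shape=(384,512)):
    c,s=np.cos(p[2]),np.sin(p[2]); q=poly@np.array([[c,s],[-s,c]])+p[:2]
    m=np.zeros((shape[0]*S,shape[1]*S),np.uint8)
    a=proj(n,np.c_[q,np.full(len(q),z0)],i);b=proj(n,np.c_[q,np.full(len(q),z0+h)],i)
    F=lambda P:cv2.fillPoly(m,[np.round((P+0.5)*S*16-8).astype(np.int32)],1,shift=4)
    F(a);F(b)
    for k in range(len(q)):
        l=(k+1)%len(q);F(np.array([a[k],a[l],b[l],b[k]]))
    return m,b
def mask(im):
    hsv=cv2.cvtColor(im,cv2.COLOR_BGR2HSV).astype(int)
    H,Sx,V=hsv[...,0],hsv[...,1],hsv[...,2]
    return H,Sx,V
E
python3 - <<'E'
from fit import *
im=cv2.imread("pics/raw_e_w.png")
for (u,v) in [(370,112),(378,100),(345,92),(360,130),(340,88),(515,165),(510,190),(500,170),(430,110),(405,130),(300,110),(540,185),(450,200)]:
    b=cv2.cvtColor(im[int(v/1.5)-1:int(v/1.5)+2,int(u/1.5)-1:int(u/1.5)+2],cv2.COLOR_BGR2HSV).reshape(-1,3)
    print((u,v),np.median(b,axis=0))
cv2.imwrite("pics/e_z.png",cv2.resize(im[40:150,210:370],None,fx=5,fy=5,interpolation=cv2.INTER_CUBIC))
print(ctrl.sense()["joints"])
E
```

```text
(370, 112) [ 15. 125. 145.]
(378, 100) [ 15. 149. 129.]
(345, 92) [ 15. 153. 118.]
(360, 130) [ 16. 122. 170.]
(340, 88) [ 15. 147. 126.]
(515, 165) [ 17. 112. 173.]
(510, 190) [ 15. 155. 138.]
(500, 170) [ 15. 152. 150.]
(430, 110) [ 18. 101. 161.]
(405, 130) [ 18.  99. 115.]
(300, 110) [ 18. 100. 167.]
(540, 185) [ 15. 144. 141.]
(450, 200) [ 18. 101. 193.]
[-3.92718038e-01  3.92986048e-01  1.34678820e+00 -2.46960864e-04
  1.39832307e+00  1.17788140e+00]
```

View pics/e_z.png

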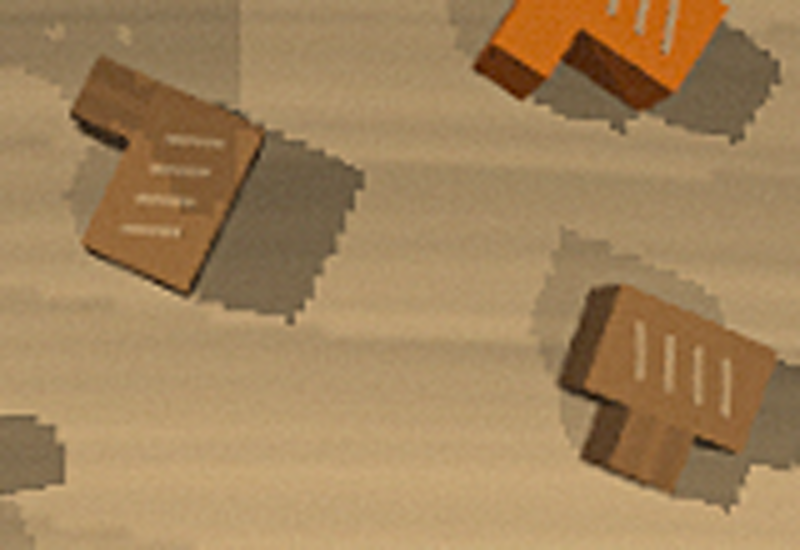

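```bash
cat >> fit.py <<'E'
def bmask(im,roi,smin=118):
    b=cv2.GaussianBlur(im,(3,3),0); H,Sx,V=mask(b)
    m=((H<=17)&(H>=8)&(Sx>smin)&(Sx<200)|((V<75))).astype(np.uint8)
    o=np.zeros_like(m);x0,y0,x1,y1=roi;o[y0:y1,x0:x1]=m[y0:y1,x0:x1]
    o=cv2.morphologyEx(o,cv2.MORPH_CLOSE,np.ones((5,5)));o=cv2.morphologyEx(o,cv2.MORPH_OPEN,np.ones((3,3)))
    n,l,s,_=cv2.connectedComponentsWithStats(o);k=1+np.argmax(s[1:,4]);return (l==k).astype(np.uint8)
def fit(n,i,im,poly,p0,roi,z0=0,smin=118):
    m=bmask(im,roi,smin);M=cv2.resize(m,None,fx=4,fy=4,interpolation=cv2.INTER_LINEAR)
    def cost(p):
        s,_=sil(n,i,poly,p,z0);return 1-(s&M).sum()/max(1,(s|M).sum())
    best=None
    for dy in (-.3,0,.3):
        r=minimize(cost,[p0[0],p0[1],p0[2]+dy],method="Nelder-Mead",options=dict(initial_simplex=np.array([[p0[0],p0[1],p0[2]+dy]]*4)+np.array([[0,0,0],[8,0,0],[0,8,0],[0,0,.2]]),xatol=.02,fatol=1e-5))
        if best is None or r.fun<best.fun:best=r
    return best.x,best.fun,m
E
python3 - <<'E'
from fit import *
i=ctrl.camera_info("wrist");i=dict(i);i["camera_from_world"]=np.load("pics/e.npy")
im=cv2.imread("pics/raw_e_w.png");o=im.copy()
for nm,poly,uv,yaw,roi in [("jay",PJ,(368,112),1.13,(215,45,270,102)),("tee",PT,(517,165),-.4,(317,92,368,143))]:
    p0=onz("wrist",np.array(uv)/1.5,32,i);x,f,m=fit("wrist",i,im,poly,[p0[0],p0[1],yaw],roi)
    print(nm,x.round(2),np.degrees(x[2]).round(1),"1-IoU",round(f,3))
    _,b=sil("wrist",i,poly,x,0); o[m>0]=o[m>0]//2+[60,60,0]
    cv2.polylines(o,[np.round(b).astype(int)],True,(0,0,255))
cv2.imwrite("pics/e_f.png",cv2.resize(o[40:150,210:370],None,fx=5,fy=5,interpolation=cv2.INTER_NEAREST))
E
```

```text
jay [672.1  -92.54   1.12] 64.4 1-IoU 0.041
tee [ 6.3070e+02 -2.1827e+02 -3.5000e-01] -20.0 1-IoU 0.036
```

View pics/e_f.png

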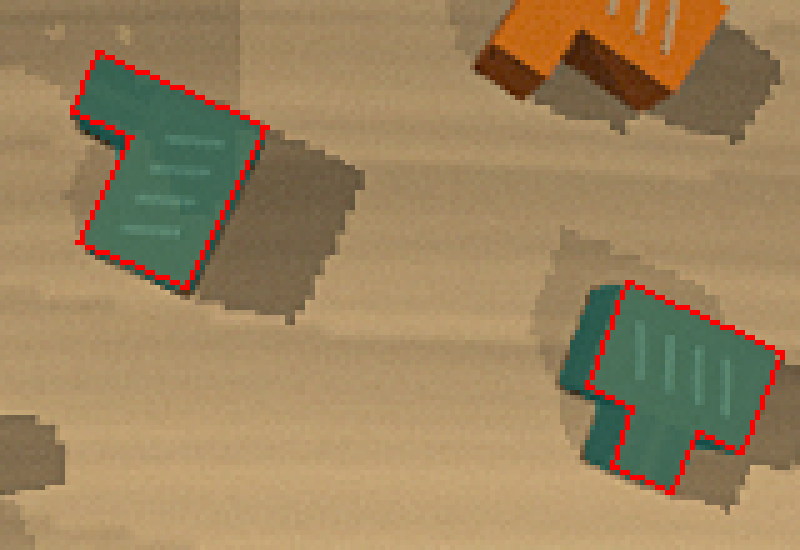

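Emit:
{"method": "apply_moves", "body": {"commands": [[8.5,0.74,1.14,1.2,0],[8.5,0.74,1.14,1.2,0],[8.5,0.74,1.14,1.2,0],[8.5,0.74,1.14,1.2,0],[8.5,0.74,1.14,1.2,0],[8.5,0.74,1.14,1.2,0],[8.5,0.74,1.14,1.2,0],[8.5,0.74,1.14,1.2,0],[8.5,0.74,1.14,1.2,0],[8.5,0.74,1.14,1.2,0]]}}

```text
time_s: 13.68
eef_pos: [629.6, -217.6, 107.7]
ee_rot: [-0.0, 1.0, 0.0, -0.001]
force: [0.4, 0.0, 0.6]
grip_width: 0.997
```

Emit:
{"method": "apply_moves", "body": {"commands": [[8.5,0,0,0,0.117],[8.5,0,0,0,0.117],[8.5,0,0,0,0.116],[8.5,0,0,0,0]]}}

```text
time_s: 14.02
eef_pos: [629.3, -217.1, 108.3]
ee_rot: [-0.0, 0.984, -0.176, -0.001]
force: [-0.5, -0.3, 0.2]
grip_width: 0.996
```

```bash
cat > go.py <<'E'
import sys
from fit import *
# target x y z yawdeg -> tool-frame deltas
def delta(t,yaw):
    p,r,s=pose(); y=np.arctan2(r[1,0],r[0,0]); d=r.T@(np.array(t)-p)
    roll=-(np.radians(yaw)-y); roll=(roll+np.pi)%(2*np.pi)-np.pi
    print("at",p.round(1),"yaw",np.degrees(y).round(2),"tool d cm",(d/10).round(2),"roll",roll.round(3),"q6",s["joints"][5].round(2))
if __name__=="__main__": a=list(map(float,sys.argv[1:]));delta(a[:3],a[3])
E
python3 - <<'E'
from go import *
delta([630.7,-218.3,26],-20)
i=ctrl.camera_info("wrist");im=save("wrist","f_w.png");o=im.copy()
_,b=sil("wrist",i,PT,[630.7,-218.3,-.35],0)
cv2.polylines(o,[np.round(b).astype(int)],True,(0,0,255))
cv2.imwrite("pics/f_f.png",cv2.resize(o,None,fx=1.5,fy=1.5))
E
```

```text
at [ 629.3 -217.1  108.3] yaw -20.25 tool d cm [0.18 0.07 8.23] roll -0.004 q6 1.42
```

View pics/f_f.png

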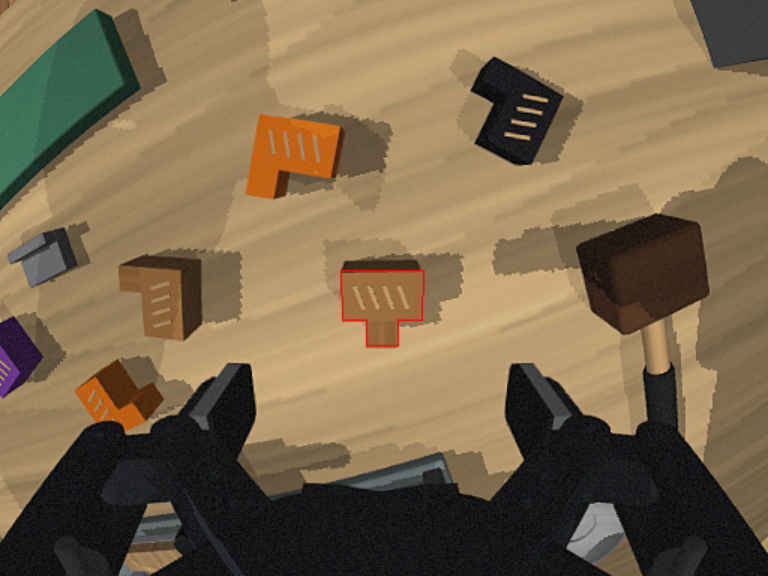

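Emit:
{"method": "apply_moves", "body": {"commands": [[8.5,0.15,0.07,1.4,0],[8.5,0,0,1.4,0],[8.5,0,0,1.4,0],[8.5,0,0,1.4,0],[8.5,0,0,1.4,0],[8.5,0,0,1.2,0],[8.5,0,0,0,0]]}}

```text
time_s: 14.65
eef_pos: [629.5, -217.7, 24.5]
ee_rot: [-0.001, 0.985, -0.172, -0.002]
force: [0.1, -0.0, -0.4]
grip_width: 0.994
```

Emit:
{"method": "apply_moves", "body": {"commands": [[6,0,0,0,0],[5,0,0,0,0],[4.6,0,0,0,0],[4.2,0,0,0,0],[4,0,0,0,0],[4,0,0,0,0],[4,0,0,0,0],[4,0,0,0,0]], "squeeze": 30}}

```text
time_s: 15.32
eef_pos: [630.9, -218.6, 27.7]
ee_rot: [0.0, 0.985, -0.174, 0.0]
force: [-0.4, -0.4, 0.9]
grip_width: 0.468
```

Emit:
{"method": "apply_moves", "body": {"commands": [[4,0,0,-1.0,0],[4,0,0,-2,0],[4,0,0,-2,0],[4,0,0,-2,0],[4,0,0,-2,0],[4,0,0,-2,0],[4,0,0,-1,-0.116],[4,0,0,0,-0.117],[4,0,0,0,-0.117],[4,0,0,0,0]]}}

```text
time_s: 16.15
eef_pos: [631.0, -218.6, 148.6]
ee_rot: [0.0, 1.0, 0.002, 0.0]
force: [0.2, 0.5, -0.0]
grip_width: 0.474
```

Emit:
{"method": "apply_moves", "body": {"commands": [[4,-1.68,-1.2,-0.6,0],[4,-1.68,-1.2,-0.6,0],[4,-1.68,-1.2,-0.6,0],[4,-1.68,-1.2,-0.6,0],[4,-1.68,-1.2,-0.6,0],[4,-1.68,-1.2,-0.6,0],[4,-1.68,-1.2,-0.6,0],[4,-1.68,-1.2,-0.6,0],[4,-1.68,-1.2,-0.6,0],[4,-1.68,-1.2,-0.6,0],[4,-1.68,-1.2,-0.6,0],[4,-1.68,-1.2,-0.6,0]]}}

```text
time_s: 17.15
eef_pos: [428.3, -74.1, 220.3]
ee_rot: [0.0, 1.0, -0.002, 0.0]
force: [0.8, -0.1, 0.7]
grip_width: 0.468
```

Run:
```python
from go import *
delta([430,-75,220],0)
i=ctrl.camera_info("wrist");np.save("pics/g.npy",i["camera_from_world"]);im=save("wrist","g_w.png",s=1.5)
cv2.imwrite("pics/g_z.png",cv2.resize(im,None,fx=1/1.5,fy=1/1.5))
r=cv2.imread("pics/raw_g_w.png");cv2.imwrite("pics/g_z.png",cv2.resize(r[70:240,120:380],None,fx=3,fy=3,interpolation=cv2.INTER_CUBIC))
```

```text
at [428.3 -74.1 220.3] yaw -0.2 tool d cm [0.17 0.09 0.03] roll -0.003 q6 1.13
```

View pics/g_w.png

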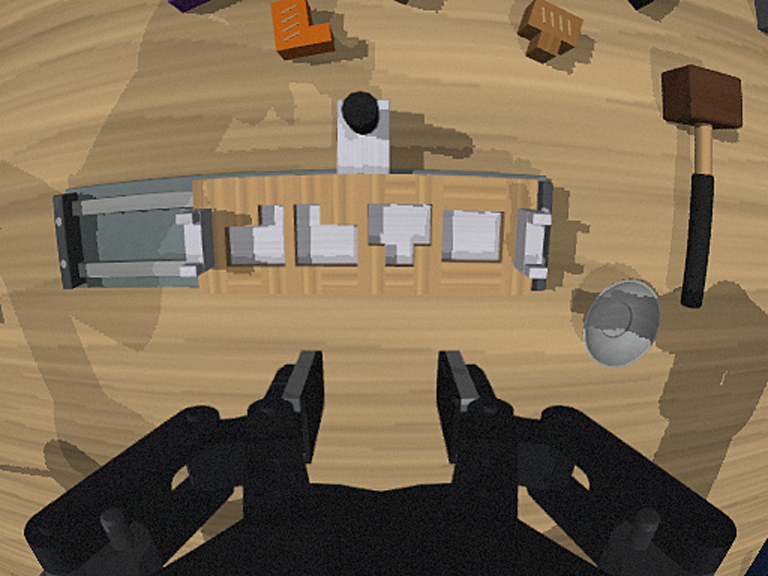

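View pics/g_z.png

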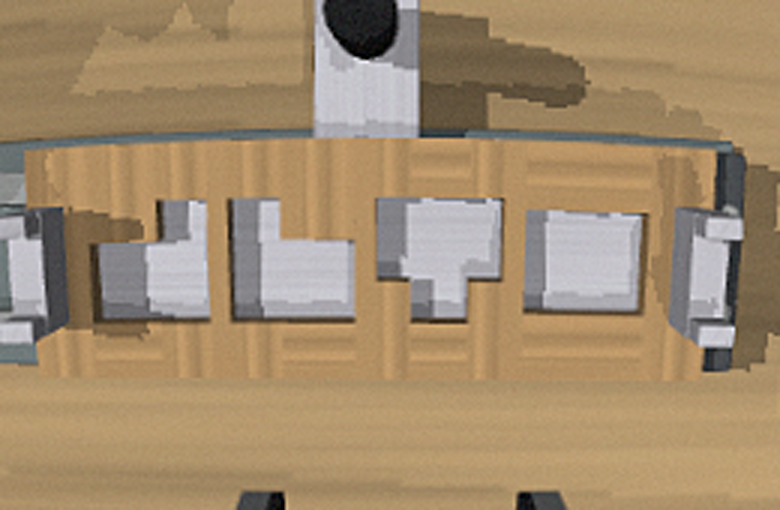

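```bash
cat > rec.py <<'E'
from fit import *
def off(poly,d=2):
    n=len(poly);out=[]
    for k in range(n):
        a,b,c=poly[k-1],poly[k],poly[(k+1)%n]
        e1=(b-a)/np.linalg.norm(b-a);e2=(c-b)/np.linalg.norm(c-b)
        out.append(b+d*(np.array([e1[1],-e1[0]])+np.array([e2[1],-e2[0]])))
    return np.array(out)
def fitrec(n,i,poly,pts,z):
    from scipy.optimize import least_squares
    q=off(poly)
    def res(p):
        c,s=np.cos(p[2]),np.sin(p[2]);w=q@np.array([[c,s],[-s,c]])+p[:2]
        return (proj(n,np.c_[w,np.full(len(w),z)],i)-pts).ravel()
    p0=np.append(onz(n,pts.mean(0),z,i)[:2],0)
    r=least_squares(res,p0);return r.x,np.sqrt((r.fun**2).mean())
E
python3 - <<'E'
from rec import *
i=dict(ctrl.camera_info("wrist"));i["camera_from_world"]=np.load("pics/g.npy")
Z=lambda a:np.array(a,float)/3+[120,70]-0.33
# order as PT: (-14,-22)->pic: lower,right
T=Z([(503,279),(503,198),(377,198),(376,280),(412,280),(412,320),(467,320),(467,279)])
J=Z([(210,318),(207,199),(157,200),(158,242),(92,243),(92,318)])
PP=np.array([[-18,-22],[18,-22],[18,22],[-18,22]],float)
PL=np.array([[-14,-22],[14,-22],[14,6],[30,6],[30,22],[-14,22]],float)
P=Z([(641,314),(645,214),(527,208),(524,312)])
L=Z([(356,320),(354,240),(280,240),(278,199),(230,199),(231,320)])
for z in (40,46,52):
  for nm,po,pt in (("plain",PP,P),("tee",PT,T),("ell",PL,L),("jay",PJ,J)):
    x,e=fitrec("wrist",i,po,pt,z);print(z,nm,x[:2].round(1),np.degrees(x[2]).round(2),e.round(2))
for uv in [(26,150),(714,148),(40,378),(702,380)]: print(onz("wrist",Z([uv])[0],46,i).round(1))
print("knobtop",onz("wrist",np.array((361,112))/1.5,94,i).round(1))
E
```

```text
40 plain [ 448.6 -145.2] -0.6 0.36
40 tee [457.3 -88.5] 0.19 0.27
40 ell [441.3 -31.5] -0.33 0.39
40 jay [442.3  25.6] -1.33 0.5
46 plain [ 449.4 -144. ] -0.61 0.59
46 tee [458.2 -88.2] 0.19 0.44
46 ell [442.1 -32.2] -0.33 0.51
46 jay [443.1  23.9] -1.35 0.63
52 plain [ 450.2 -142.7] -0.61 0.9
52 tee [459.1 -88. ] 0.19 0.7
52 ell [442.8 -33. ] -0.33 0.76
52 jay [443.8  22.2] -1.37 0.86
[496.9  73.   46. ]
[ 495.3 -194.1   46. ]
[404.2  74.4  46. ]
[ 402.6 -194.9   46. ]
knobtop [535.4 -61.9  94. ]
```

Emit:
{"method": "apply_moves", "body": {"commands": [[8.5,1.68,1.2,0.9,0],[8.5,1.68,1.2,0.9,0],[8.5,1.68,1.2,0.9,0],[8.5,1.68,1.2,0.9,0],[8.5,1.68,1.2,0.9,0],[8.5,1.68,1.2,0.9,0],[8.5,1.68,1.2,0.9,0],[8.5,1.68,1.2,0.9,0],[8.5,1.68,1.2,0.9,0],[8.5,1.68,1.2,0.9,0],[8.5,1.68,1.2,0.9,0],[8.5,1.68,1.2,0.9,0]]}}

```text
time_s: 18.2
eef_pos: [631.6, -219.2, 111.5]
ee_rot: [0.0, 1.0, -0.002, 0.0]
force: [-0.1, -0.3, -0.3]
grip_width: 0.994
```

Emit:
{"method": "apply_moves", "body": {"commands": [[8.5,0,0,0,0.115],[8.5,0,0,0,0.115],[8.5,0,0,0,0.115],[8.5,0,0,0,0]]}}

```text
time_s: 18.53
eef_pos: [631.0, -218.6, 111.8]
ee_rot: [-0.0, 0.985, -0.175, -0.0]
force: [0.2, -0.2, 0.6]
grip_width: 0.993
```

Run:
```python
from go import *
delta([630.7,-218.3,24],-20)
i=ctrl.camera_info("wrist");save("wrist","h_w.png");im=cv2.imread("pics/raw_h_w.png");o=im.copy()
x,f,m=fit("wrist",i,im,PT,[630,-218,-.35],(215,150,300,250))
print(x,f,np.degrees(x[2]))
_,b=sil("wrist",i,PT,x,0);o[m>0]=o[m>0]//2+[60,60,0]
cv2.polylines(o,[np.round(b).astype(int)],True,(0,0,255))
cv2.imwrite("pics/h_f.png",cv2.resize(o[80:290,130:390],None,fx=2.5,fy=2.5))
delta([x[0],x[1],24],np.degrees(x[2]))
```

```text
at [ 631.  -218.6  111.8] yaw -20.15 tool d cm [-0.04 -0.02  8.78] roll -0.003 q6 1.41
[ 6.29797673e+02 -2.17210211e+02 -3.33029700e-01] 0.023747097160836006 -19.081196260950833
at [ 631.  -218.6  111.8] yaw -19.76 tool d cm [-0.16 -0.09  8.78] roll -0.012 q6 1.41
```

View pics/h_f.png

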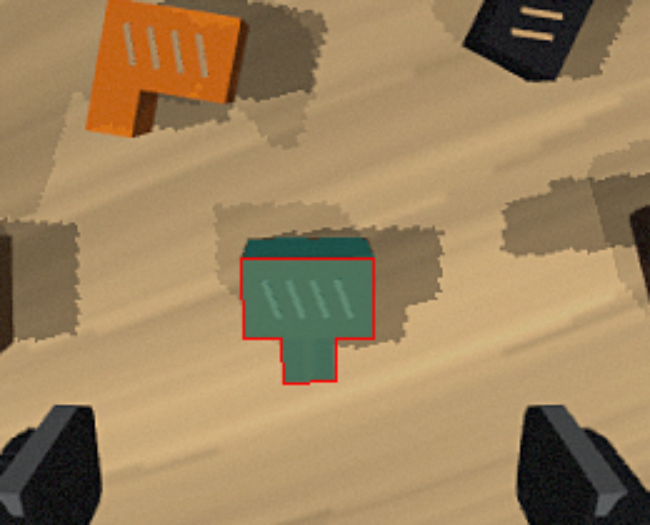

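Emit:
{"method": "apply_moves", "body": {"commands": [[8.5,-0.15,-0.09,1.5,0],[8.5,0,0,1.5,0],[8.5,0,0,1.5,0],[8.5,0,0,1.5,0],[8.5,0,0,1.5,0],[8.5,0,0,1.4,0],[8.5,0,0,0,0],[6,0,0,0,0],[5,0,0,0,0],[4,0,0,0,0],[3,0,0,0,0],[2.5,0,0,0,0]], "squeeze": 30}}

```text
time_s: 19.58
eef_pos: [630.1, -217.3, 23.3]
ee_rot: [0.0, 0.985, -0.171, 0.0]
force: [-0.3, 0.4, -0.1]
grip_width: 0.303
```

Emit:
{"method": "apply_moves", "body": {"commands": [[2.5,0,0,0,0],[2.5,0,0,0,0],[2.5,0,0,0,0],[2.5,0,0,0,0],[2.5,0,0,0,0]]}}

```text
time_s: 20.0
eef_pos: [629.8, -217.2, 22.6]
ee_rot: [-0.0, 0.985, -0.171, -0.0]
force: [-1.0, -0.0, -0.3]
grip_width: 0.294
```

Run:
```python
from go import *
i=ctrl.camera_info("wrist");save("wrist","j_w.png",s=1.5)
save("side","j_s.png",box=(160,120,320,240),s=4)
```

```text
(no output)
```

View pics/j_w.png

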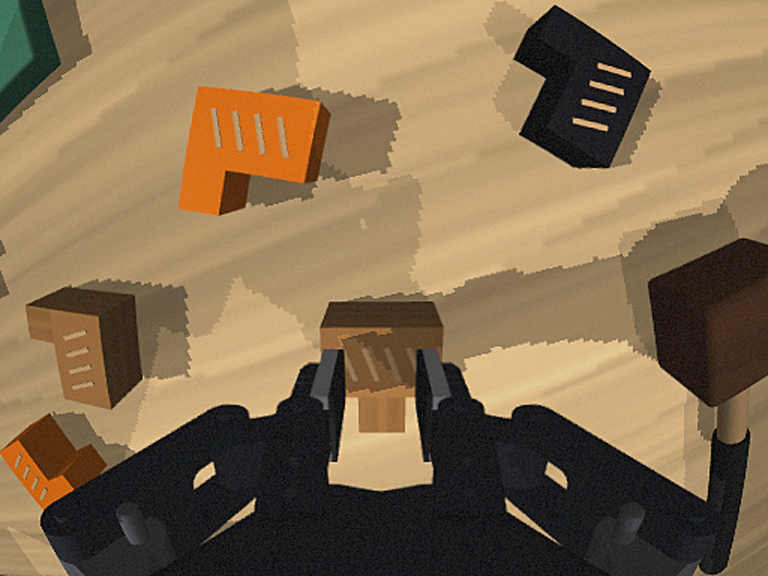

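View pics/j_s.png

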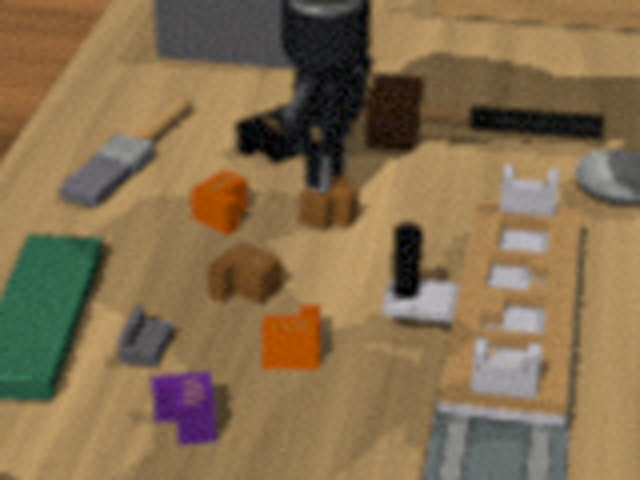

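Run:
```python
from go import *
print(ctrl.tip_extent)
p,r,s=pose();print(p,s["force"],s["joints"],s["grip_width"])
for d in (-60,-40,-20,-8,0,11):
    print(d,(proj("wrist",p+r@np.array([[0,-12.5,d],[0,12.5,d],[11,-12.5,d],[11,12.5,d]])@np.eye(3) if False else np.array([p+r@np.array(v) for v in [(0,-12.5,d),(0,12.5,d),(11,-12.5,d),(11,12.5,d)]]))*1.5).round(0).tolist())
im=cv2.imread("pics/raw_j_w.png");cv2.imwrite("pics/j_z.png",cv2.resize(im[190:320,190:320],None,fx=4.5,fy=4.5,interpolation=cv2.INTER_CUBIC))
```

```text
11.0
[ 629.81494783 -217.17273024   22.59236638] [ 0.73303267  0.24419412 -0.05263103] [-5.07522281e-01  8.08345624e-01  1.22374545e+00  2.19918174e-07
  1.10951988e+00  1.40745817e+00] 0.29186264474727286
-60 [[335.0, 441.0], [429.0, 441.0], [333.0, 406.0], [431.0, 406.0]]
-40 [[340.0, 404.0], [423.0, 404.0], [339.0, 372.0], [424.0, 372.0]]
-20 [[345.0, 376.0], [418.0, 376.0], [344.0, 346.0], [419.0, 346.0]]
-8 [[347.0, 361.0], [415.0, 361.0], [347.0, 334.0], [416.0, 334.0]]
0 [[349.0, 353.0], [413.0, 353.0], [348.0, 326.0], [414.0, 326.0]]
11 [[351.0, 342.0], [412.0, 342.0], [350.0, 317.0], [412.0, 317.0]]
```

View pics/j_z.png

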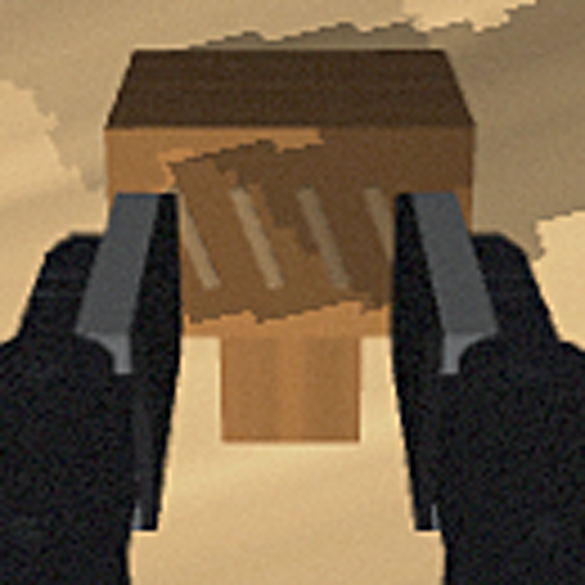

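Run:
```python
from go import *
p,r,s=pose()
o=cv2.resize(cv2.imread("pics/raw_j_s.png"),None,fx=10,fy=10,interpolation=cv2.INTER_CUBIC)
for d,c in ((-20,(0,0,255)),(-10,(0,255,255)),(0,(0,255,0)),(11,(255,0,0))):
  for y in (-13,13):
    a=proj("side",[p+r@np.array([0,y,d])])[0]*10+5; cv2.circle(o,tuple(a.astype(int)),3,c,-1)
cv2.imwrite("pics/j_sz.png",o[1350:1850,2150:2750])
save("scene","j_c.png")
o=cv2.resize(cv2.imread("pics/raw_j_c.png"),None,fx=10,fy=10,interpolation=cv2.INTER_CUBIC)
for d,c in ((-20,(0,0,255)),(-10,(0,255,255)),(0,(0,255,0)),(11,(255,0,0))):
  for y in (-13,13):
    a=proj("scene",[p+r@np.array([0,y,d])])[0]*10+5; cv2.circle(o,tuple(a.astype(int)),3,c,-1)
a=a.astype(int);cv2.imwrite("pics/j_cz.png",o[a[1]-300:a[1]+250,a[0]-300:a[0]+300])
```

```text
(no output)
```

View pics/j_sz.png

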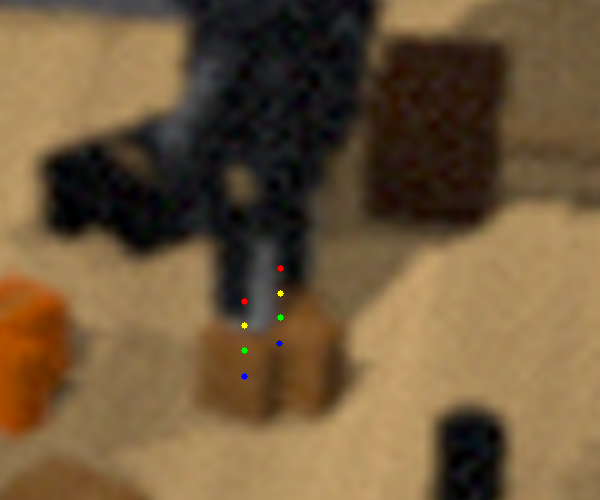

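View pics/j_cz.png

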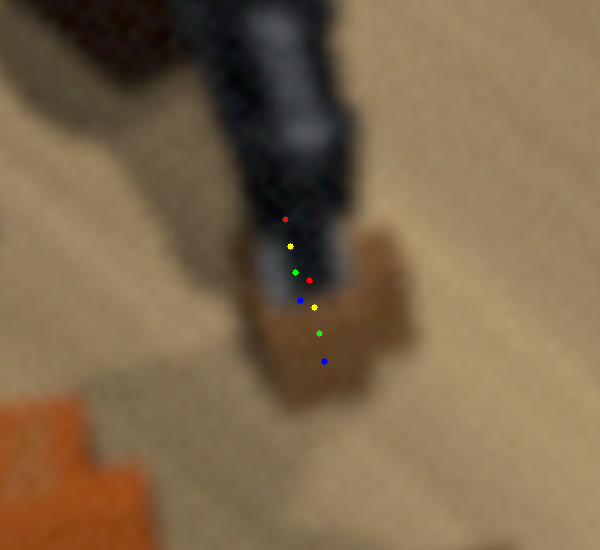

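Emit:
{"method": "apply_moves", "body": {"commands": [[5,0,0,0,0],[7,0,0,0,0],[8.5,0,0,0,0],[8.5,0,0,0,0],[8.5,0,0,0,0],[8.5,0,0,0,0],[8.5,0,0,0.5,0],[8.5,0,0,0.5,0],[8.5,0,0,0.3,0],[8.5,0,0,0.2,0],[8.5,0,0,0,0]]}}

```text
time_s: 21.07
eef_pos: [629.5, -217.0, 6.8]
ee_rot: [-0.0, 0.985, -0.171, -0.001]
force: [-0.9, -1.1, 0.2]
grip_width: 0.999
```

Run:
```python
from go import *
p,r,s=pose();print(p,s["force"])
i=ctrl.camera_info("wrist");save("wrist","k_w.png",s=1.5);save("side","k_s.png")
o=cv2.resize(cv2.imread("pics/raw_k_s.png"),None,fx=10,fy=10,interpolation=cv2.INTER_CUBIC)
for d,c in ((-20,(0,0,255)),(-10,(0,255,255)),(0,(0,255,0)),(11,(255,0,0))):
  for y in (-42,42):
    a=proj("side",[p+r@np.array([0,y,d])])[0]*10+5; cv2.circle(o,tuple(a.astype(int)),3,c,-1)
cv2.imwrite("pics/k_sz.png",o[1350:1850,2050:2750])
```

```text
[ 629.49040024 -217.02060361    6.77923651] [-0.93090822 -1.08422753  0.24279857]
```

View pics/k_w.png

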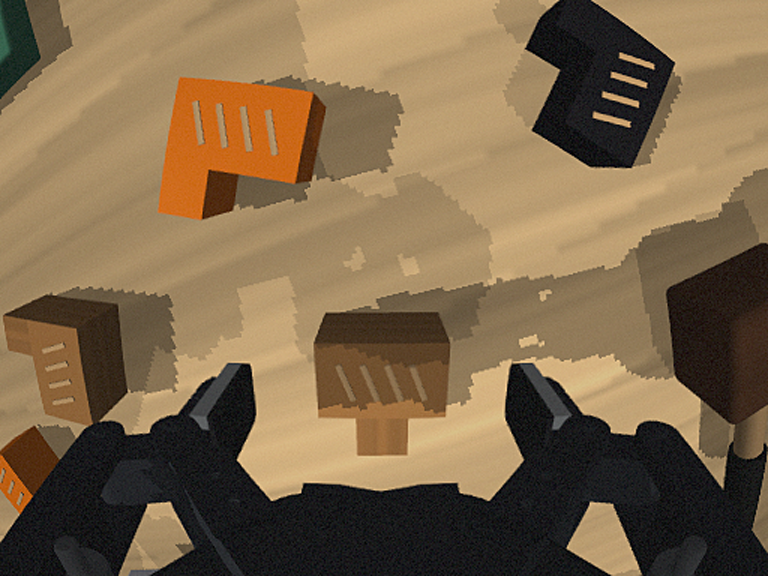

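View pics/k_sz.png

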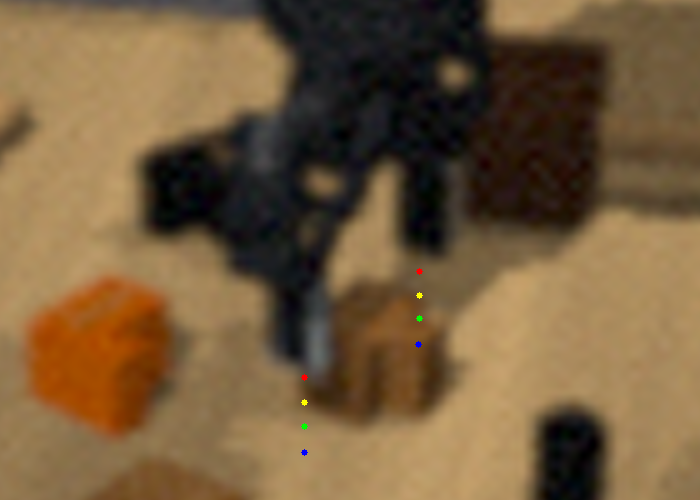

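Emit:
{"method": "apply_moves", "body": {"commands": [[8.5,0,0,0.3,0],[8.5,0,0,0.3,0],[8.5,0,0,0.3,0],[6,0,0,0,0],[5,0,0,0,0],[4,0,0,0,0],[3,0,0,0,0],[2,0,0,0,0],[2,0,0,0,0],[2,0,0,0,0],[2,0,0,0,0]], "squeeze": 30}}

```text
time_s: 22.08
eef_pos: [630.0, -217.3, -1.1]
ee_rot: [0.0, 0.985, -0.171, 0.0]
force: [0.8, 0.4, 2.5]
grip_width: 0.508
```

Emit:
{"method": "apply_moves", "body": {"commands": [[2,0,0,-0.6,0],[2,0,0,-1.5,0],[2,0,0,-1.5,0],[2,0,0,-1.5,0],[2,0,0,-1.5,0],[2,0,0,-1.5,0],[2,0,0,-1.5,-0.112],[2,0,0,-1.5,-0.112],[2,0,0,-1,-0.112],[2,0,0,0,0]]}}

```text
time_s: 22.92
eef_pos: [630.6, -217.6, 122.2]
ee_rot: [0.001, 1.0, -0.002, 0.002]
force: [-0.4, -1.1, -0.5]
grip_width: 0.509
```

Run:
```python
from go import *
delta([458.2,-88.2,120],-0.4)
```

```text
at [ 630.6 -217.6  122.2] yaw -0.24 tool d cm [-17.29 -12.87   0.14] roll 0.003 q6 1.07
```

Emit:
{"method": "apply_moves", "body": {"commands": [[2,-1.73,-1.287,0,0],[2,-1.73,-1.287,0,0],[2,-1.73,-1.287,0,0],[2,-1.73,-1.287,0,0],[2,-1.73,-1.287,0,0],[2,-1.73,-1.287,0,0],[2,-1.73,-1.287,0,0],[2,-1.73,-1.287,0,0],[2,-1.73,-1.287,0,0],[2,-1.73,-1.287,0,0],[2,0,0,0,0]]}}

```text
time_s: 23.83
eef_pos: [455.1, -84.9, 118.9]
ee_rot: [-0.001, 1.0, -0.005, -0.001]
force: [-0.7, -0.8, 0.4]
grip_width: 0.508
```

Run:
```python
from rec import *
from go import delta
delta([458.2,-88.2,60],-0.4)
i=ctrl.camera_info("wrist");save("wrist","l_w.png");im=cv2.imread("pics/raw_l_w.png");o=im.copy()
for po,p in ((PT,(458.2,-88.2)),(PJ,(442.9,23.9))):
    c,s=np.cos(-.007),np.sin(-.007);w=off(po)@np.array([[c,s],[-s,c]])+p
    b=proj("wrist",np.c_[w,np.full(len(w),46.)],i);cv2.polylines(o,[np.round(b*16).astype(int)],True,(0,0,255),shift=4)
cv2.imwrite("pics/l_f.png",cv2.resize(o,None,fx=1.5,fy=1.5))
```

```text
at [455.1 -84.9 118.9] yaw -0.62 tool d cm [0.34 0.34 5.89] roll -0.004 q6 1.14
```

View pics/l_f.png

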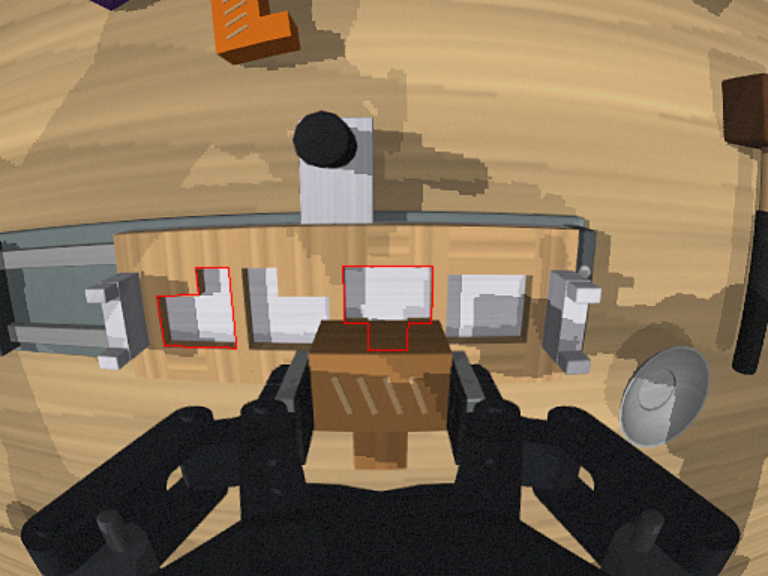

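Run:
```python
from rec import *
from go import delta
i=ctrl.camera_info("wrist");im=cv2.imread("pics/raw_l_w.png");o=im.copy()
p,r,s=pose()
m=bmask(im,(195,205,310,320),118)
o[m>0]=o[m>0]//2+[60,60,0]
for z0 in (p[2]+1,):
    _,b=sil("wrist",i,PT,[p[0],p[1],np.radians(-.62)],z0);cv2.polylines(o,[np.round(b*16).astype(int)],True,(0,0,255),shift=4)
    _,b=sil("wrist",i,PT,[p[0],p[1],np.radians(-.62)],z0-32);cv2.polylines(o,[np.round(b*16).astype(int)],True,(0,255,0),shift=4)
cv2.imwrite("pics/l_g.png",cv2.resize(o[190:330,180:330],None,fx=4,fy=4))
```

```text
(no output)
```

View pics/l_g.png

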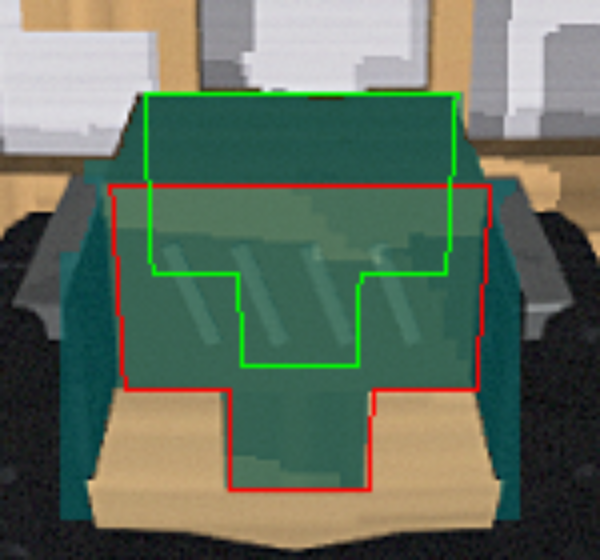

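Emit:
{"method": "apply_moves", "body": {"commands": [[2,0.17,0.17,1.2,0],[2,0.17,0.17,1.2,0],[2,0,0,1.2,0],[2,0,0,1.2,0],[2,0,0,1.2,0],[2,0,0,0,0]]}}

```text
time_s: 24.38
eef_pos: [460.6, -90.5, 57.5]
ee_rot: [-0.001, 1.0, -0.005, -0.002]
force: [-0.5, -0.0, -0.6]
grip_width: 0.505
```

Run:
```python
from rec import *
from go import delta
delta([458.2,-88.2,33],-0.4)
i=ctrl.camera_info("wrist");save("wrist","m_w.png");im=cv2.imread("pics/raw_m_w.png")
cv2.imwrite("pics/m_z.png",cv2.resize(im[150:330,120:390],None,fx=2.9,fy=2.9,interpolation=cv2.INTER_CUBIC))
```

```text
at [460.6 -90.5  57.5] yaw -0.62 tool d cm [-0.23 -0.22  2.45] roll -0.004 q6 1.14
```

View pics/m_z.png

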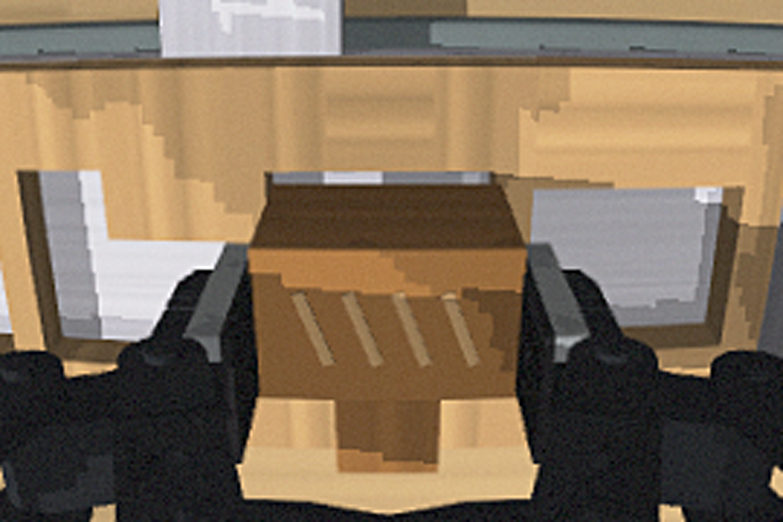

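Emit:
{"method": "apply_moves", "body": {"commands": [[2,0,0,0,0],[2,0,0,0,0],[2,0,0,0,0]]}}

```text
time_s: 24.68
eef_pos: [461.7, -90.7, 60.2]
ee_rot: [0.0, 1.0, -0.004, 0.001]
force: [0.2, 0.5, -0.2]
grip_width: 0.506
```

```bash
python3 go.py 458.2 -88.2 33 -0.4
```

```text
at [461.7 -90.7  60.2] yaw -0.5 tool d cm [-0.36 -0.25  2.72] roll -0.002 q6 1.14
```

Run:
```python
from rec import *
i=ctrl.camera_info("wrist");save("wrist","n_w.png");im=cv2.imread("pics/raw_n_w.png");o=cv2.resize(im,None,fx=3,fy=3,interpolation=cv2.INTER_CUBIC)
PP=np.array([[-18,-22],[18,-22],[18,22],[-18,22]],float)
PL=np.array([[-14,-22],[14,-22],[14,6],[30,6],[30,22],[-14,22]],float)
for po,p in ((PT,(458.2,-88.2)),(PP,(450,-144.2)),(PL,(442.5,-32.2))):
    c,s=np.cos(-.007),np.sin(-.007);w=off(po)@np.array([[c,s],[-s,c]])+p
    b=proj("wrist",np.c_[w,np.full(len(w),46.)],i)*3+1;cv2.polylines(o,[np.round(b*16).astype(int)],True,(0,0,255),shift=4)
cv2.imwrite("pics/n_z.png",o[450:960,370:1160])
```

```text
(no output)
```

View pics/n_z.png

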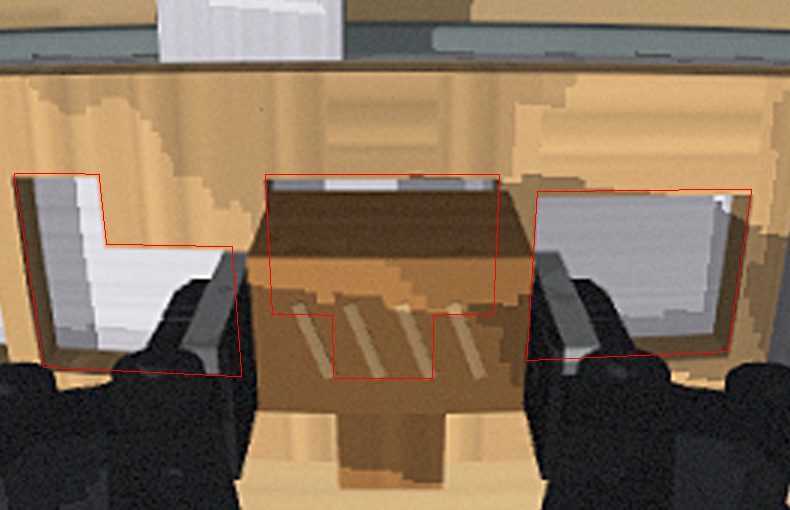

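Emit:
{"method": "apply_moves", "body": {"commands": [[2,-0.18,-0.12,0.4,0],[2,-0.18,-0.13,0.4,0],[2,0,0,0,0],[2,0,0,0,0],[2,0,0,0,0]]}}

```text
time_s: 25.15
eef_pos: [457.7, -88.0, 51.6]
ee_rot: [-0.0, 1.0, -0.004, 0.0]
force: [0.8, -0.2, -0.3]
grip_width: 0.505
```

Emit:
{"method": "apply_moves", "body": {"commands": [[2,0,0,0.3,0],[2,0,0,0.3,0],[2,0,0,0.2,0],[2,0,0,0,0],[2,0,0,0,0]]}}

```text
time_s: 25.57
eef_pos: [457.6, -87.9, 43.4]
ee_rot: [-0.0, 1.0, -0.004, -0.0]
force: [-0.2, -0.6, -0.9]
grip_width: 0.508
```

Emit:
{"method": "apply_moves", "body": {"commands": [[2,0.05,0,0.3,0],[2,0,0,0.3,0],[2,0,0,0.3,0],[2,0,0,0.1,0],[2,0,0,0,0],[2,0,0,0,0]]}}

```text
time_s: 26.07
eef_pos: [458.2, -88.0, 33.5]
ee_rot: [-0.0, 1.0, -0.004, -0.0]
force: [-1.0, -0.2, -0.6]
grip_width: 0.501
```

Emit:
{"method": "apply_moves", "body": {"commands": [[2,0,0,0.15,0],[2,0,0,0.1,0],[2,0,0,0,0],[2,0,0,0,0]]}}

```text
time_s: 26.4
eef_pos: [458.4, -88.1, 32.8]
ee_rot: [0.0, 1.0, -0.004, 0.0]
force: [-6.9, 3.6, 22.4]
grip_width: 0.508
```

Emit:
{"method": "apply_moves", "body": {"commands": [[2,0,0,-0.2,0],[4.5,0,0,0,0],[5.5,0,0,0,0],[7,0,0,0,0],[8.5,0,0,0,0],[8.5,0,0,0,0],[8.5,0,0,0,0],[8.5,0,0,-1,0],[8.5,0,0,-2,0],[8.5,0,0,-2,0],[8.5,0,0,-2,0],[8.5,0,0,-2,0]]}}

```text
time_s: 27.4
eef_pos: [458.1, -87.9, 124.8]
ee_rot: [0.0, 1.0, -0.004, 0.0]
force: [1.1, -0.5, -0.1]
grip_width: 0.997
```

Emit:
{"method": "apply_moves", "body": {"commands": [[8.5,0,0,-1,0],[8.5,0,0,-1,0],[8.5,0,0,-1,0],[8.5,0,0,0,0],[8.5,0,0,0,0]]}}

```text
time_s: 27.82
eef_pos: [458.3, -88.0, 153.6]
ee_rot: [0.0, 1.0, -0.004, 0.001]
force: [0.4, 0.6, -0.1]
grip_width: 0.998
```

Run:
```python
from rec import *
from go import delta
i=ctrl.camera_info("wrist");save("wrist","o_w.png");im=cv2.imread("pics/raw_o_w.png");o=im.copy()
c,s=np.cos(-.007),np.sin(-.007);w=PT@np.array([[c,s],[-s,c]])+(458.2,-88.2)
b=proj("wrist",np.c_[w,np.full(len(w),66.)],i);cv2.polylines(o,[np.round(b*16).astype(int)],True,(0,0,255),shift=4)
cv2.imwrite("pics/o_f.png",cv2.resize(o,None,fx=1.5,fy=1.5))
delta([664.9,-89.1,110],154.4)
```

```text
at [458.  -87.9 153. ] yaw -0.47 tool d cm [20.69 -0.05  4.3 ] roll -2.703 q6 1.14
```

View pics/o_f.png

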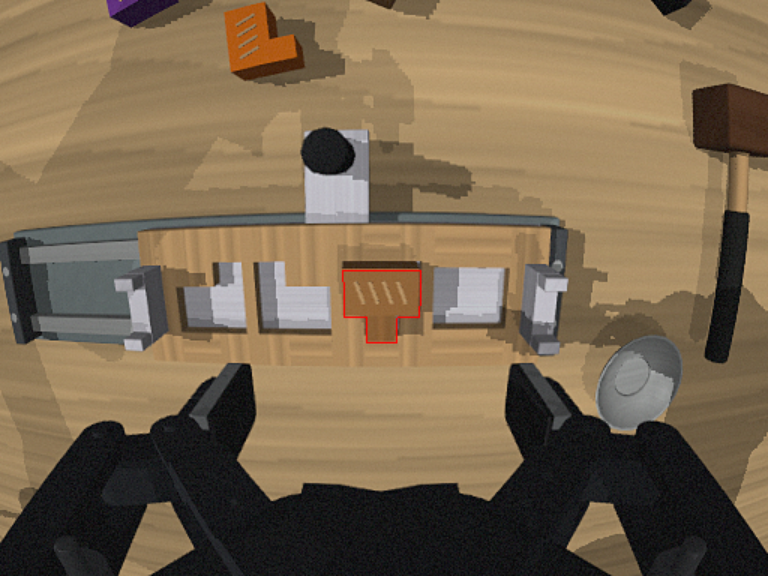

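Emit:
{"method": "apply_moves", "body": {"commands": [[8.5,2.3,0,0,0],[8.5,2.3,0,0,0],[8.5,2.3,0,0,0],[8.5,2.3,0,0,0],[8.5,2.3,0,0,0],[8.5,2.3,0,0,0],[8.5,2.3,0,0,0],[8.5,2.3,0,0,0],[8.5,2.3,0,0,0]]}}

```text
time_s: 28.62
eef_pos: [665.8, -89.5, 152.0]
ee_rot: [-0.0, 1.0, -0.004, -0.001]
force: [-0.4, 0.3, 0.7]
grip_width: 0.99
```

Emit:
{"method": "apply_moves", "body": {"commands": [[8.5,0,0,0,-0.123],[8.5,0,0,0,-0.123],[8.5,0,0,0,-0.123],[8.5,0,0,0,-0.123],[8.5,0,0,0,-0.123],[8.5,0,0,0,-0.123],[8.5,0,0,0,-0.123],[8.5,0,0,0,-0.123],[8.5,0,0,0,-0.123],[8.5,0,0,0,-0.123],[8.5,0,0,0,-0.123],[8.5,0,0,0,-0.123]]}}

```text
time_s: 29.62
eef_pos: [664.8, -89.6, 152.0]
ee_rot: [-0.001, 0.741, 0.672, -0.0]
force: [-0.3, -0.7, 1.4]
grip_width: 0.992
```

Emit:
{"method": "apply_moves", "body": {"commands": [[8.5,0,0,0,-0.123],[8.5,0,0,0,-0.123],[8.5,0,0,0,-0.123],[8.5,0,0,0,-0.123],[8.5,0,0,0,-0.123],[8.5,0,0,0,-0.123],[8.5,0,0,0,-0.123],[8.5,0,0,0,-0.123],[8.5,0,0,0,-0.123],[8.5,0,0,0,-0.123],[8.5,0,0,0,0],[8.5,0,0,0,0]]}}

```text
time_s: 30.62
eef_pos: [664.9, -89.6, 152.3]
ee_rot: [-0.001, 0.222, 0.975, 0.0]
force: [-0.2, 0.4, 0.2]
grip_width: 0.997
```

Run:
```python
from rec import *
from go import delta
i=ctrl.camera_info("wrist");save("wrist","p_w.png");im=cv2.imread("pics/raw_p_w.png");o=im.copy()
_,b0=sil("wrist",i,PJ,[672.1,-92.5,1.124],0);c=b0.mean(0).astype(int);print(c)
x,f,m=fit("wrist",i,im,PJ,[672,-92.5,1.12],(c[0]-55,c[1]-50,c[0]+55,c[1]+50))
print(x,np.degrees(x[2]),f)
_,b=sil("wrist",i,PJ,x,0);o[m>0]=o[m>0]//2+[60,60,0]
cv2.polylines(o,[np.round(b*16).astype(int)],True,(0,0,255),shift=4)
cv2.imwrite("pics/p_f.png",cv2.resize(o,None,fx=1.5,fy=1.5))
g=x[:2]+8*np.array([-np.sin(x[2]),np.cos(x[2])]);print(g)
delta([*g,-1],90+np.degrees(x[2]))
```

```text
[263 196]
[671.99665428 -92.80875856   1.12682353] 64.56223253012631 0.02445029579728486
[664.77223542 -89.37251465]
at [665.  -89.6 152.5] yaw 154.35 tool d cm [1.000e-02 2.000e-02 1.535e+01] roll -0.004 q6 -1.43
```

View pics/p_f.png

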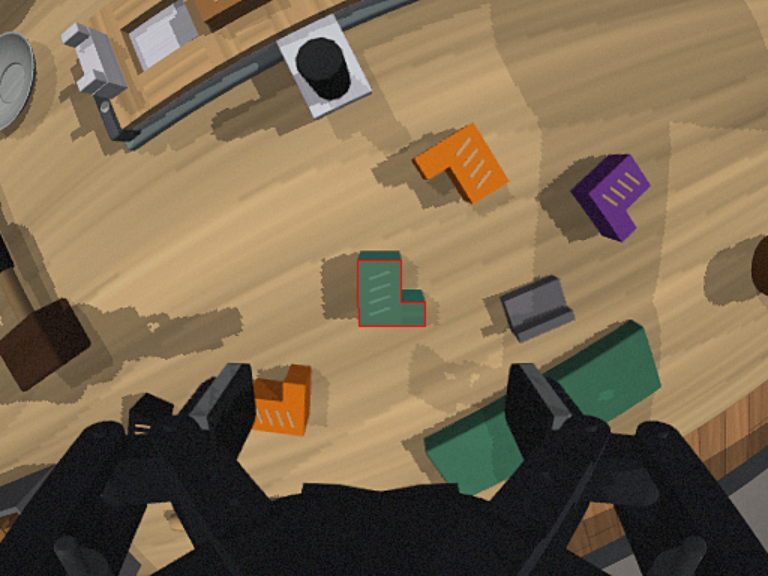

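Emit:
{"method": "apply_moves", "body": {"commands": [[8.5,0,0,2,0],[8.5,0,0,2,0],[8.5,0,0,2,0],[8.5,0,0,2,0],[8.5,0,0,2,0],[8.5,0,0,1.5,0],[8.5,0,0,1.5,0],[8.5,0,0,1.2,0],[8.5,0,0,1.0,0],[8.5,0,0,0,0],[8.5,0,0,0,0]]}}

```text
time_s: 31.58
eef_pos: [665.2, -89.7, 1.1]
ee_rot: [-0.0, 0.22, 0.975, -0.0]
force: [-0.2, 0.2, 0.5]
grip_width: 0.995
```

Emit:
{"method": "apply_moves", "body": {"commands": [[6,0,0,0,0],[5,0,0,0,0],[4,0,0,0,0],[3,0,0,0,0],[2,0,0,0,0],[1,0,0,0,0],[1,0,0,0,0],[1,0,0,0,0],[1,0,0,0,0],[1,0,0,0,0]], "squeeze": 30}}

```text
time_s: 32.42
eef_pos: [665.4, -89.7, 1.6]
ee_rot: [0.0, 0.22, 0.975, -0.0]
force: [-0.6, 0.7, 6.5]
grip_width: 0.319
```

Emit:
{"method": "apply_moves", "body": {"commands": [[1,0,0,-0.6,0],[1,0,0,-1.5,0],[1,0,0,-2,0],[1,0,0,-2,0],[1,0,0,-2,0],[1,0,0,-2,0],[1,0,0,-2,0.114],[1,0,0,-0.5,0.114],[1,0,0,0,0.113],[1,0,0,0,0.113],[1,0,0,0,0.113],[1,0,0,0,0.113]]}}

```text
time_s: 33.42
eef_pos: [664.9, -89.6, 126.9]
ee_rot: [-0.0, 0.535, 0.845, -0.0]
force: [0.6, -0.2, -0.7]
grip_width: 0.32
```

Emit:
{"method": "apply_moves", "body": {"commands": [[1,0,0,0,0.114],[1,0,0,0,0.113],[1,0,0,0,0.113],[1,0,0,0,0.114],[1,0,0,0,0],[1,0,0,0,0],[1,0,0,0,0]]}}

```text
time_s: 34.0
eef_pos: [665.1, -89.7, 127.0]
ee_rot: [-0.0, 0.708, 0.706, -0.0]
force: [0.1, -0.7, -0.3]
grip_width: 0.319
```

```bash
python3 go.py 443 31.2 125 89.6
```

```text
at [665.1 -89.7 127. ] yaw 89.79 tool d cm [ 12.   -22.25   0.21] roll 0.003 q6 -0.3
```

Emit:
{"method": "apply_moves", "body": {"commands": [[1,1.0,-1.85,0,0],[1,1.0,-1.85,0,0],[1,1.0,-1.85,0,0],[1,1.0,-1.85,0,0],[1,1.0,-1.85,0,0],[1,1.0,-1.85,0,0],[1,1.0,-1.85,0,0],[1,1.0,-1.85,0,0],[1,1.0,-1.85,0,0],[1,1.0,-1.85,0,0],[1,1.0,-1.85,0,0],[1,1.0,-1.85,0,0.003]]}}

```text
time_s: 35.0
eef_pos: [443.1, 32.3, 127.2]
ee_rot: [0.0, 0.71, 0.704, 0.0]
force: [-0.7, -0.8, -0.4]
grip_width: 0.323
```

Emit:
{"method": "apply_moves", "body": {"commands": [[1,0,0,1,0],[1,0,0,1,0],[1,0,0,1,0],[1,0,0,1,0],[1,0,0,1,0],[1,0,0,0.8,0],[1,0,0,0,0],[1,0,0,0,0],[1,0,0,0,0]]}}

```text
time_s: 35.75
eef_pos: [444.3, 31.8, 69.6]
ee_rot: [0.0, 0.71, 0.704, 0.0]
force: [0.3, 0.3, -0.9]
grip_width: 0.322
```

Run:
```python
from rec import *
from go import delta
delta([443,31.2,35.6],89.6)
p,r,s=pose()
i=ctrl.camera_info("wrist");save("wrist","q_w.png");im=cv2.imread("pics/raw_q_w.png");o=cv2.resize(im,None,fx=3,fy=3,interpolation=cv2.INTER_CUBIC)
PL=np.array([[-14,-22],[14,-22],[14,6],[30,6],[30,22],[-14,22]],float)
def dr(po,p,yaw,z,col):
    c,s=np.cos(yaw),np.sin(yaw);w=po@np.array([[c,s],[-s,c]])+p
    b=proj("wrist",np.c_[w,np.full(len(w),z)],i)*3+1;cv2.polylines(o,[np.round(b*16).astype(int)],True,col,shift=4)
dr(off(PJ),(442.9,23.9),-.007,46,(0,0,255));dr(off(PL),(442.5,-32.2),-.007,46,(0,0,255))
dr(PJ,(p[0],p[1]-7.3),-.005,p[2]-1.6+32,(0,255,0))
dr(PJ,(p[0],p[1]-7.3),-.005,p[2]-1.6,(255,0,0))
cv2.imwrite("pics/q_z.png",o[450:1050,370:1160])
cv2.imwrite("pics/q_f.png",cv2.resize(o,None,fx=.5,fy=.5))
```

```text
at [444.3  31.8  69.6] yaw 89.47 tool d cm [-0.06 -0.14  3.4 ] roll -0.002 q6 -0.18
```

View pics/q_z.png

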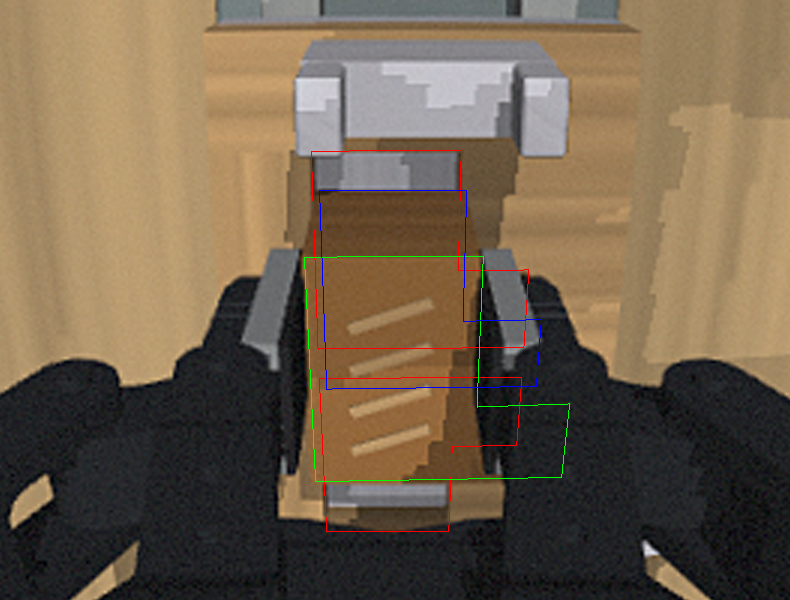

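View pics/q_f.png

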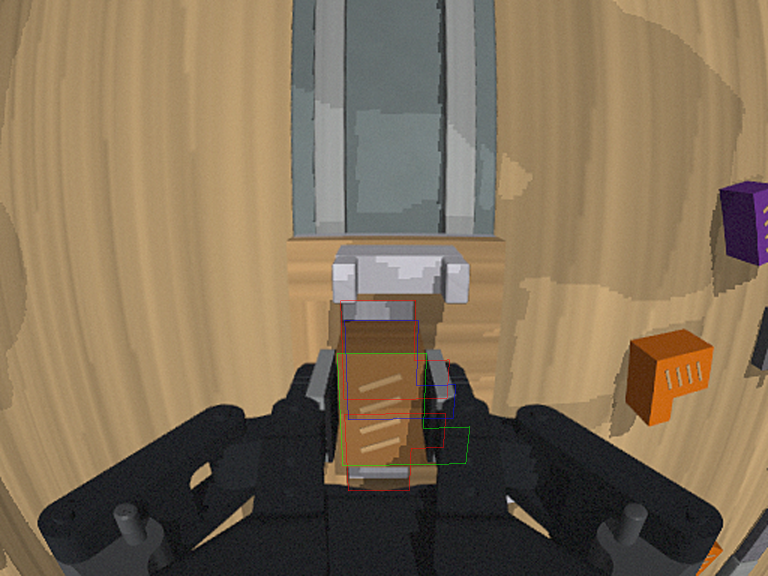

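Emit:
{"method": "apply_moves", "body": {"commands": [[1,-0.06,-0.14,0.4,0],[1,0,0,0.4,0],[1,0,0,0.4,0],[1,0,0,0.4,0],[1,0,0,0.3,0],[1,0,0,0.3,0],[1,0,0,0.2,0],[1,0,0,0,0],[1,0,0,0,0],[1,0,0,0,0]]}}

```text
time_s: 36.63
eef_pos: [442.7, 31.3, 45.2]
ee_rot: [0.0, 0.711, 0.704, 0.0]
force: [-0.2, -1.4, -0.5]
grip_width: 0.316
```

Emit:
{"method": "apply_moves", "body": {"commands": [[1,0,0,0.2,0],[1,0,0,0.2,0],[1,0,0,0.2,0],[1,0,0,0.2,0],[1,0,0,0,0],[1,0,0,0,0]]}}

```text
time_s: 37.13
eef_pos: [442.5, 31.3, 37.0]
ee_rot: [-0.0, 0.711, 0.704, -0.0]
force: [-0.4, 0.0, -0.4]
grip_width: 0.322
```

Emit:
{"method": "apply_moves", "body": {"commands": [[1,0,0,0.15,0],[1,0,0,0.15,0],[1,0,0,0.1,0],[1,0,0,0,0],[1,0,0,0,0]]}}

```text
time_s: 37.55
eef_pos: [442.9, 31.3, 35.4]
ee_rot: [0.0, 0.71, 0.704, 0.0]
force: [-11.3, 1.2, 35.5]
grip_width: 0.317
```

Emit:
{"method": "apply_moves", "body": {"commands": [[1,0,0,-0.3,0],[3.5,0,0,0,0],[5,0,0,0,0],[7,0,0,0,0],[8.5,0,0,0,0],[8.5,0,0,0,0],[8.5,0,0,0,0],[8.5,0,0,-1,0],[8.5,0,0,-2,0],[8.5,0,0,-2,0],[8.5,0,0,-2,0],[8.5,0,0,-2,0]]}}

```text
time_s: 38.55
eef_pos: [442.4, 31.3, 127.0]
ee_rot: [-0.0, 0.711, 0.704, -0.0]
force: [0.2, -0.4, 0.5]
grip_width: 0.999
```

Emit:
{"method": "apply_moves", "body": {"commands": [[8.5,-1,0,-2,0],[8.5,-1,0,-2,0],[8.5,-1,0,-2,0],[8.5,-1,0,-2,0],[8.5,-1,0,0,0],[8.5,-1,0,0,0],[8.5,-1,0,0,0],[8.5,0,0,0,0],[8.5,0,0,0,0],[8.5,0,0,0,0]]}}

```text
time_s: 39.38
eef_pos: [441.7, -38.4, 205.5]
ee_rot: [-0.001, 0.711, 0.704, -0.0]
force: [-0.5, -0.2, -0.2]
grip_width: 0.995
```

Run:
```python
from rec import *
p,r,s=pose();print(p)
i=ctrl.camera_info("wrist");save("wrist","r_w.png");im=cv2.imread("pics/raw_r_w.png");o=cv2.resize(im,None,fx=3,fy=3,interpolation=cv2.INTER_CUBIC)
def dr(po,p,yaw,z,col):
    c,s=np.cos(yaw),np.sin(yaw);w=po@np.array([[c,s],[-s,c]])+p
    b=proj("wrist",np.c_[w,np.full(len(w),z)],i)*3+1;cv2.polylines(o,[np.round(b*16).astype(int)],True,col,shift=4)
dr(PJ,(442.9,23.9),-.007,66,(0,0,255));dr(PT,(458.2,-88.2),-.007,66,(0,0,255))
cv2.imwrite("pics/r_f.png",cv2.resize(o,None,fx=.5,fy=.5))
save("scene","r_s.png",s=1.5)
```

```text
[441.65706714 -38.41911318 205.49372478]
```

View pics/r_f.png

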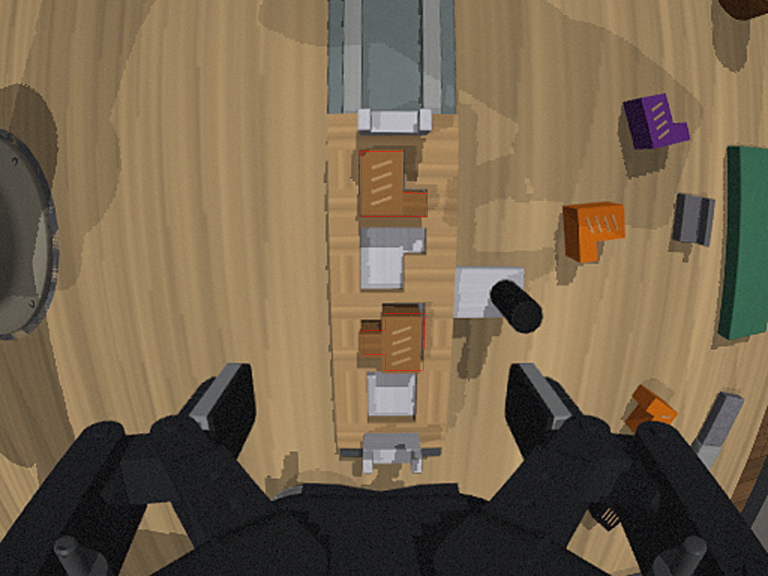

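View pics/r_s.png

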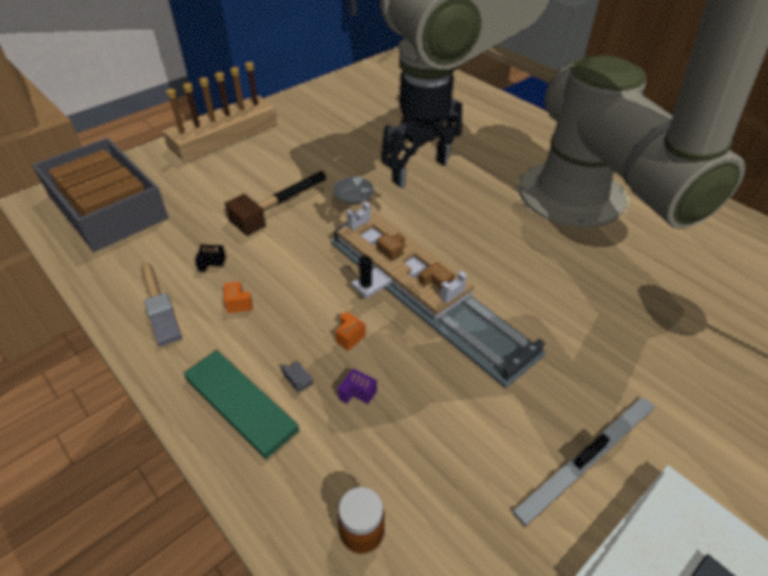

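Run:
```python
from go import *
a=onz("scene",(517/1.5,517/1.5),4);b=onz("scene",(650/1.5,403/1.5),4);c=onz("scene",(592/1.5,446/1.5),32)
print(a,b,(a+b)/2,c,np.linalg.norm(b-a),np.degrees(np.arctan2(b[1]-a[1],b[0]-a[0])))
delta([480,270,230],0)
```

```text
[648.25986398 374.04822561   4.        ] [356.2804149  397.76531222   4.        ] [502.27013944 385.90676891   4.        ] [504.14607918 384.05423047  32.        ] 292.9411184604213 175.35613874115865
at [441.8 -38.3 205.8] yaw 89.45 tool d cm [30.87  3.52 -2.41] roll 1.561 q6 -0.34
```

Emit:
{"method": "apply_moves", "body": {"commands": [[8.5,2.6,0.47,-0.2,0],[8.5,2.6,0.47,-0.2,0],[8.5,2.6,0.47,-0.2,0],[8.5,2.6,0.47,-0.2,0],[8.5,2.6,0.47,-0.2,0],[8.5,2.6,0.47,-0.2,0],[8.5,2.6,0.47,-0.2,0],[8.5,2.6,0.47,-0.2,0],[8.5,2.6,0.47,-0.2,0],[8.5,2.6,0.47,-0.2,0],[8.5,2.6,0.47,-0.2,0],[8.5,2.6,0.47,-0.2,0]]}}

```text
time_s: 40.48
eef_pos: [501.1, 274.5, 230.0]
ee_rot: [-0.0, 0.71, 0.704, -0.0]
force: [-0.1, -0.5, 0.4]
grip_width: 0.993
```

Emit:
{"method": "apply_moves", "body": {"commands": [[8.5,0,0,0,0],[8.5,0,0,0,0],[8.5,0,0,0,0]]}}

```text
time_s: 40.73
eef_pos: [501.1, 272.5, 229.7]
ee_rot: [-0.0, 0.71, 0.704, -0.0]
force: [0.5, 0.5, 0.0]
grip_width: 0.992
```

Run:
```python
from rec import *
p,r,s=pose();print(p)
i=ctrl.camera_info("wrist");np.save("pics/s.npy",i["camera_from_world"]);save("wrist","s_w.png",s=1.5)
```

```text
[501.09204775 272.5156581  229.73302286]
```

View pics/s_w.png

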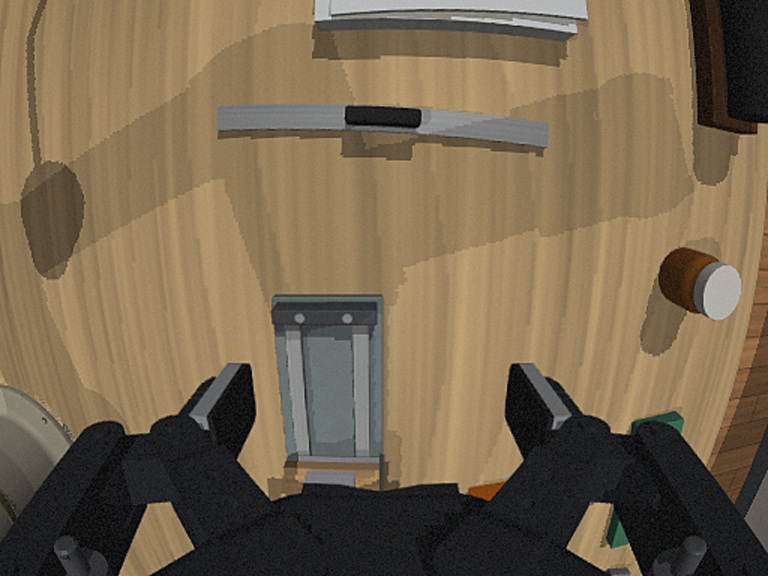

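Run:
```python
import cv2
im=cv2.imread("pics/raw_s_w.png");cv2.imwrite("pics/s_z.png",cv2.resize(im[55:115,135:375],None,fx=3.3,fy=3.3,interpolation=cv2.INTER_CUBIC))
```

```text
(no output)
```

View pics/s_z.png

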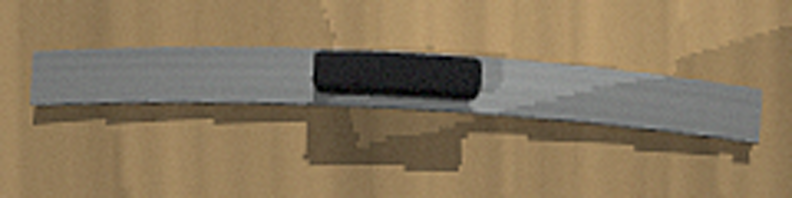

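Run:
```python
from go import *
from scipy.optimize import least_squares
i=dict(ctrl.camera_info("wrist"));i["camera_from_world"]=np.load("pics/s.npy")
Z=lambda a:np.array(a,float)/3.3+[135,55]-.35
C=Z([(33,53),(31,103),(755,140),(761,91)])
W=[onz("wrist",u,8,i)[:2].round(1) for u in C];print(W,np.linalg.norm(W[0]-W[3]),np.linalg.norm(W[0]-W[1]))
L=np.array([[-145,11],[-145,-11],[145,-11],[145,11]],float)
def res(p):
    c,s=np.cos(p[2]),np.sin(p[2]);w=L@np.array([[c,s],[-s,c]])+p[:2]
    return (proj("wrist",np.c_[w,np.full(4,8.)],i)-C).ravel()
r=least_squares(res,[502,385,-.08]);print(r.x,np.degrees(r.x[2]),r.fun.round(1))
Rb=Z([(314,52),(482,60),(480,99),(315,92)])
V=[onz("wrist",u,32,i)[:2].round(1) for u in Rb];print(V,np.mean(V,axis=0))
# scene-wrist triangulation of rib top centre
save("scene","t_s.png");im=cv2.imread("pics/raw_t_s.png");cv2.imwrite("pics/t_z.png",cv2.resize(im[255:355,335:445],None,fx=6,fy=6,interpolation=cv2.INTER_CUBIC))
```

```text
[array([359.4, 407.4]), array([358.3, 386.9]), array([646.6, 369.4]), array([649.1, 389.6])] 290.2463264194743 20.52949098248663
[ 5.03366651e+02  3.88351614e+02 -6.11085709e-02] -3.501263202522654 [-0.1 -0.6 -0.2  0.5  0.6  0.7 -0.3 -0.6]
[array([474.2, 396.1]), array([534.2, 392.7]), array([533.3, 378.3]), array([474.4, 381.3])] [504.025 387.1  ]
```

View pics/t_z.png

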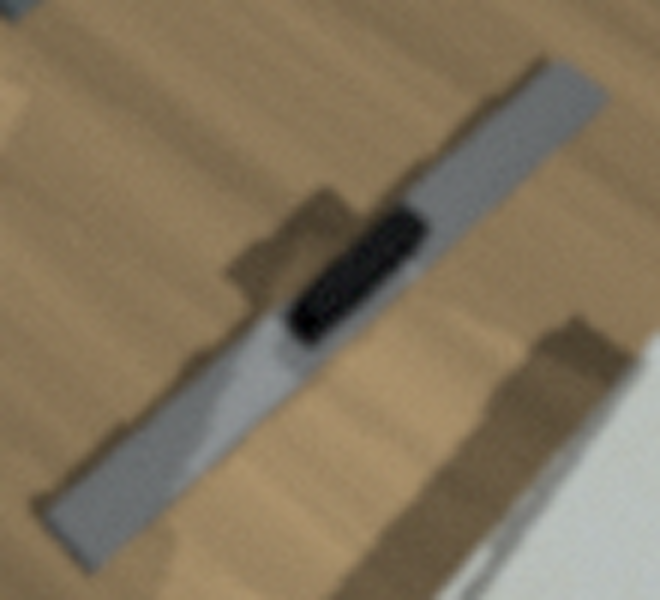

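Run:
```python
from go import *
i=dict(ctrl.camera_info("wrist"));i["camera_from_world"]=np.load("pics/s.npy")
for z in (0,20): print([onz("wrist",np.array(u)/1.5,z,i).round() for u in ((313,32),(577,40))])
delta([503.6,388,110],176.5)
```

```text
[array([444., 470.,   0.]), array([684., 475.,   0.])]
[array([447., 464.,  20.]), array([675., 468.,  20.])]
at [501.3 272.  230.1] yaw 89.38 tool d cm [11.61  0.11 12.  ] roll -1.521 q6 0.3
```

Emit:
{"method": "apply_moves", "body": {"commands": [[5,0,0,0,-0.117],[5,0,0,0,-0.117],[5,0,0,0,-0.117],[5,0,0,0,-0.117],[5,0,0,0,-0.117],[5,0,0,0,-0.117],[5,0,0,0,-0.117],[5,0,0,0,-0.117],[5,0,0,0,-0.117],[5,0,0,0,-0.117],[5,0,0,0,-0.117],[5,0,0,0,-0.117]]}}

```text
time_s: 41.83
eef_pos: [501.5, 271.9, 230.3]
ee_rot: [0.0, 0.086, 0.996, -0.0]
force: [-0.2, 0.5, -0.4]
grip_width: 0.589
```

Emit:
{"method": "apply_moves", "body": {"commands": [[4.5,0,0,0,-0.114],[4.5,0,0,0,0],[4.5,0,0,0,0],[4.5,0,0,0,0]]}}

```text
time_s: 42.17
eef_pos: [501.5, 272.3, 230.2]
ee_rot: [0.0, 0.033, 0.999, 0.0]
force: [0.9, 0.6, 0.3]
grip_width: 0.527
```

```bash
python3 go.py 503.6 388 110 176.5
```

```text
at [501.5 272.3 230.2] yaw 176.18 tool d cm [ 0.56 11.55 12.02] roll -0.006 q6 -1.21
```

Emit:
{"method": "apply_moves", "body": {"commands": [[4.5,0.07,1.44,1.5,0],[4.5,0.07,1.44,1.5,0],[4.5,0.07,1.44,1.5,0],[4.5,0.07,1.44,1.5,0],[4.5,0.07,1.44,1.5,0],[4.5,0.07,1.44,1.5,0],[4.5,0.07,1.44,1.5,0],[4.5,0.07,1.44,1.5,-0.006],[4.5,0,0,0,0],[4.5,0,0,0,0],[4.5,0,0,0,0]]}}

```text
time_s: 43.08
eef_pos: [503.5, 387.6, 111.1]
ee_rot: [0.001, 0.029, 1.0, 0.0]
force: [0.9, -0.2, 0.4]
grip_width: 0.526
```

Run:
```python
from go import *
delta([503.6,388,4],176.5)
i=ctrl.camera_info("wrist");save("wrist","u_w.png");im=cv2.imread("pics/raw_u_w.png");o=cv2.resize(im,None,fx=1.5,fy=1.5)
def dr(po,p,yaw,z,col):
    c,s=np.cos(yaw),np.sin(yaw);w=po@np.array([[c,s],[-s,c]])+p
    b=proj("wrist",np.c_[w,np.full(len(w),z)],i)*1.5;cv2.polylines(o,[np.round(b*16).astype(int)],True,col,shift=4)
B=lambda a,b:np.array([[-a,-b],[a,-b],[a,b],[-a,b]],float)
dr(B(145,11),(503.6,388.),-.061,8,(0,0,255));dr(B(30,7),(503.6,388.),-.061,32,(0,255,0))
cv2.imwrite("pics/u_f.png",o)
```

```text
at [503.5 387.6 111.1] yaw 176.66 tool d cm [ 0.    0.04 10.71] roll 0.003 q6 -1.04
```

View pics/u_f.png

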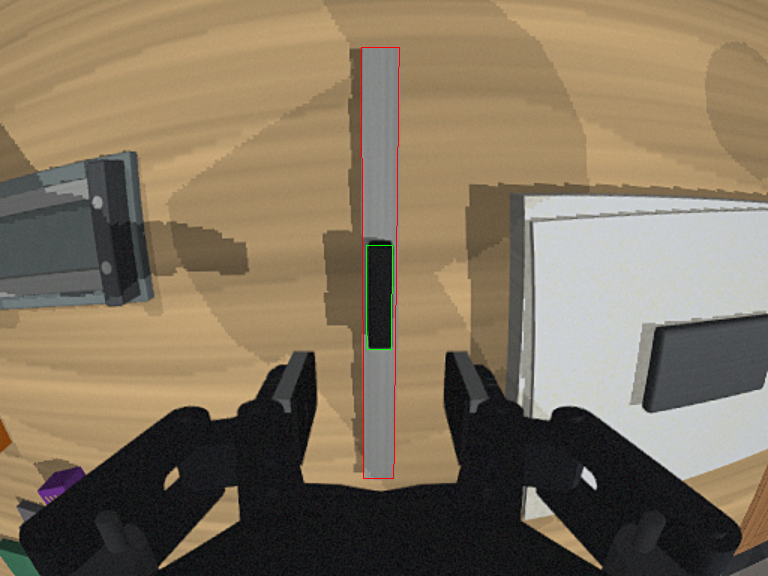

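Emit:
{"method": "apply_moves", "body": {"commands": [[4.5,0,0,1.5,0],[4.5,0,0,1.5,0],[4.5,0,0,1.5,0],[4.5,0,0,1.5,0],[4.5,0,0,1.5,0],[4.5,0,0,1.2,0],[4.5,0,0,1.0,0],[4.5,0,0,0.7,0],[4.5,0,0,0.3,0],[4.5,0,0,0,0],[4.5,0,0,0,0]]}}

```text
time_s: 44.05
eef_pos: [503.4, 388.2, 3.7]
ee_rot: [0.0, 0.028, 1.0, 0.0]
force: [-0.1, 0.1, -0.1]
grip_width: 0.527
```

Emit:
{"method": "apply_moves", "body": {"commands": [[3,0,0,0,0],[2,0,0,0,0],[1.5,0,0,0,0],[1,0,0,0,0],[0.5,0,0,0,0],[0.2,0,0,0,0],[0.2,0,0,0,0],[0.2,0,0,0,0]], "squeeze": 50}}

```text
time_s: 44.72
eef_pos: [503.3, 388.1, 3.7]
ee_rot: [0.0, 0.028, 1.0, 0.0]
force: [-1.6, -2.3, 5.1]
grip_width: 0.147
```

Emit:
{"method": "apply_moves", "body": {"commands": [[0.2,0,0,-0.5,0],[0.2,0,0,-1,0],[0.2,0,0,-1.5,0],[0.2,0,0,-1.5,0],[0.2,0,0,-1.5,0],[0.2,0,0,-1.5,0],[0.2,0,0,-1.5,0],[0.2,0,0,-1.5,0],[0.2,0,0,-1.5,0],[0.2,0,0,-1.5,0],[0.2,0,0,-1.5,0],[0.2,0,0,-1,0]]}}

```text
time_s: 45.72
eef_pos: [503.2, 388.3, 165.1]
ee_rot: [0.001, 0.028, 1.0, 0.0]
force: [-0.6, 0.1, -1.8]
grip_width: 0.146
```

Emit:
{"method": "apply_moves", "body": {"commands": [[0.2,0.1,-1,0,0],[0.2,0.3,-2,0,0],[0.2,0.3,-2,0,0],[0.2,0.3,-2,0,0],[0.2,0.3,-2,0,0],[0.2,0.3,-2,0,0],[0.2,0.3,-2,0,0],[0.2,0.3,-2,0,0],[0.2,0.3,-2,0,0],[0.2,0.3,-2,0,0],[0.2,0.1,-1,0,0],[0.2,0,0,0,0]]}}

```text
time_s: 46.72
eef_pos: [462.7, 188.7, 163.4]
ee_rot: [0.0, 0.029, 1.0, -0.0]
force: [-0.7, -0.6, -1.4]
grip_width: 0.144
```

Run:
```python
from go import *
delta([450.3,-60.1,144],89.6)
save("wrist","v_w.png",s=1.5)
```

```text
at [462.7 188.7 163.4] yaw 176.64 tool d cm [ -0.23 -24.91   1.95] roll 1.519 q6 -1.36
```

View pics/v_w.png

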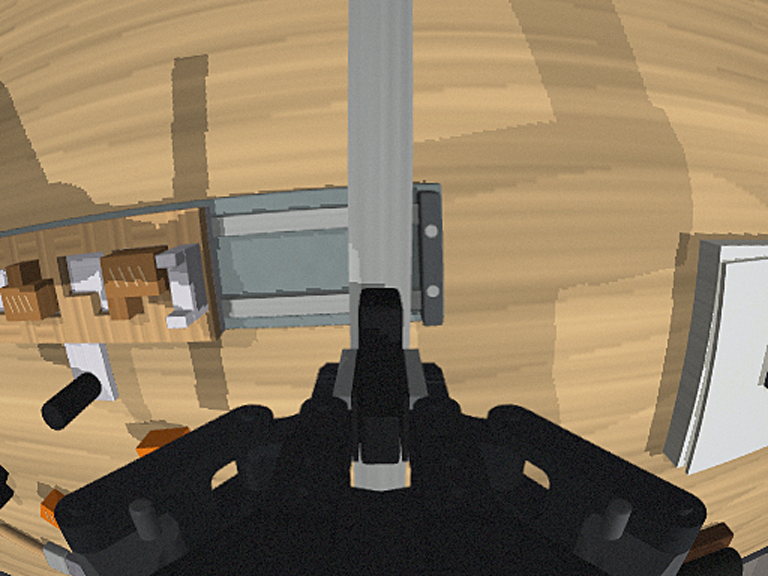

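Emit:
{"method": "apply_moves", "body": {"commands": [[0.2,0,0,0,0.06],[0.2,0,0,0,0.115],[0.2,0,0,0,0.115],[0.2,0,0,0,0.115],[0.2,0,0,0,0.115],[0.2,0,0,0,0.115],[0.2,0,0,0,0.115],[0.2,0,0,0,0.115],[0.2,0,0,0,0.115],[0.2,0,0,0,0.115],[0.2,0,0,0,0.115],[0.2,0,0,0,0.115]]}}

```text
time_s: 47.77
eef_pos: [462.9, 191.1, 163.1]
ee_rot: [-0.0, 0.639, 0.769, 0.0]
force: [0.5, -0.8, -2.1]
grip_width: 0.148
```

Emit:
{"method": "apply_moves", "body": {"commands": [[0.2,0,0,0,0.115],[0.2,0,0,0,0.08],[0.2,0,0,0,0],[0.2,0,0,0,0],[0.2,0,0,0,0]]}}

```text
time_s: 48.18
eef_pos: [462.8, 190.5, 163.1]
ee_rot: [-0.0, 0.708, 0.706, 0.0]
force: [-0.3, -0.0, -0.5]
grip_width: 0.15
```

```bash
python3 go.py 450.3 -60.1 144 89.6
```

```text
at [462.8 190.5 163.1] yaw 89.83 tool d cm [-25.06  -1.17   1.91] roll 0.004 q6 0.16
```

Emit:
{"method": "apply_moves", "body": {"commands": [[0.2,-1,-0.1,0,0],[0.2,-2.2,-0.1,0,0],[0.2,-2.4,-0.1,0,0],[0.2,-2.4,-0.1,0,0],[0.2,-2.4,-0.1,0,0],[0.2,-2.4,-0.1,0,0],[0.2,-2.4,-0.1,0,0],[0.2,-2.4,-0.1,0,0],[0.2,-2.4,-0.1,0,0],[0.2,-2.4,-0.1,0,0],[0.2,-1.7,-0.1,0,0],[0.2,-1,-0.1,0,0.004]]}}

```text
time_s: 49.18
eef_pos: [448.9, -63.0, 163.2]
ee_rot: [0.0, 0.711, 0.703, -0.0]
force: [-0.6, -0.2, -2.2]
grip_width: 0.146
```

Emit:
{"method": "apply_moves", "body": {"commands": [[0.2,0,0,0.9,0],[0.2,0,0,0.9,0],[0.2,0,0,0.9,0],[0.2,0,0,0.9,0],[0.2,0,0,0,0],[0.2,0,0,0,0],[0.2,0,0,0,0]]}}

```text
time_s: 49.77
eef_pos: [449.4, -60.6, 127.2]
ee_rot: [0.0, 0.71, 0.704, 0.0]
force: [-0.2, -0.8, -0.8]
grip_width: 0.149
```

Run:
```python
from go import *
delta([450.3,-60.1,73.7],89.6)
p,r,s=pose()
i=ctrl.camera_info("wrist");save("wrist","x_w.png",s=1.5)
for n in ("scene","side"): save(n,"x_%s.png"%n)
im=cv2.imread("pics/raw_x_scene.png");cv2.imwrite("pics/x_scz.png",cv2.resize(im[120:270,190:380],None,fx=4,fy=4,interpolation=cv2.INTER_CUBIC))
im=cv2.imread("pics/raw_x_side.png");cv2.imwrite("pics/x_siz.png",cv2.resize(im[140:290,220:340],None,fx=4,fy=4,interpolation=cv2.INTER_CUBIC))
```

```text
at [449.4 -60.6 127.2] yaw 89.47 tool d cm [0.05 0.08 5.35] roll -0.002 q6 -0.38
```

View pics/x_w.png

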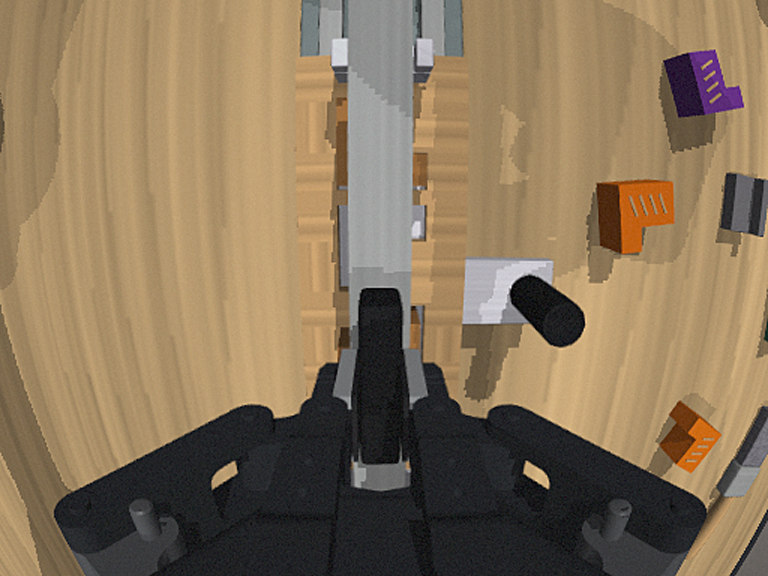

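View pics/x_siz.png

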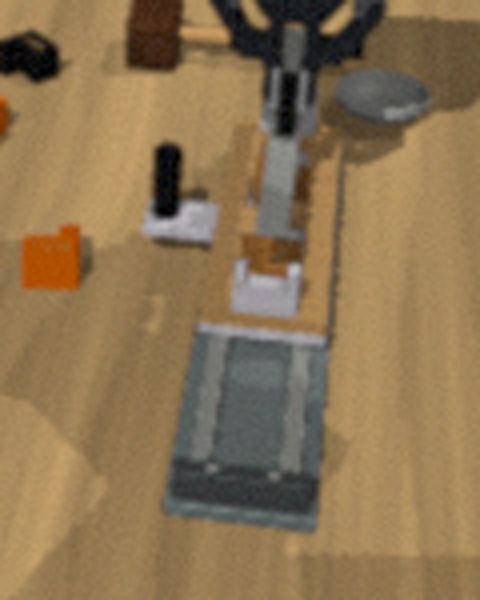

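Run:
```python
from go import *
for z in (84,): print([onz("wrist",np.array(u)/1.5,z).round(1) for u in ((332,40),(433,40),(332,80),(434,80))])
i=dict(ctrl.camera_info("wrist"));i["camera_from_world"]=np.load("pics/g.npy")
Z=lambda a:np.array(a,float)/3+[120,70]-0.33
print([onz("wrist",u,84,i).round(1) for u in Z([(705,212),(742,212),(742,235),(736,322),(700,346),(734,346)])])
```

```text
[array([428.8,  71.1,  84. ]), array([474.3,  70.8,  84. ]), array([428.8,  51.7,  84. ]), array([474.4,  51.4,  84. ])]
[array([ 473.2, -177.9,   84. ]), array([ 473.8, -191.8,   84. ]), array([ 465.8, -192.3,   84. ]), array([ 434.7, -192.3,   84. ]), array([ 425.9, -179.2,   84. ]), array([ 425.9, -192.3,   84. ])]
```

Emit:
{"method": "apply_moves", "body": {"commands": [[0.2,0.05,0.12,0.6,0],[0.2,0,0,0.7,0],[0.2,0,0,0.7,0],[0.2,0,0,0.7,0],[0.2,0,0,0.6,0],[0.2,0,0,0.5,0],[0.2,0,0,0.3,0],[0.2,0,0,0,0],[0.2,0,0,0,0],[0.2,0,0,0,0]]}}

```text
time_s: 50.75
eef_pos: [450.6, -60.5, 86.4]
ee_rot: [0.0, 0.711, 0.704, 0.0]
force: [-0.5, 0.1, -1.8]
grip_width: 0.148
```

Run:
```python
from go import *
delta([450.7,-60.1,73.7],89.56)
save("wrist","y_w.png",s=1.5)
```

```text
at [450.6 -60.5  86.4] yaw 89.43 tool d cm [0.04 0.01 1.27] roll -0.002 q6 -0.38
```

View pics/y_w.png

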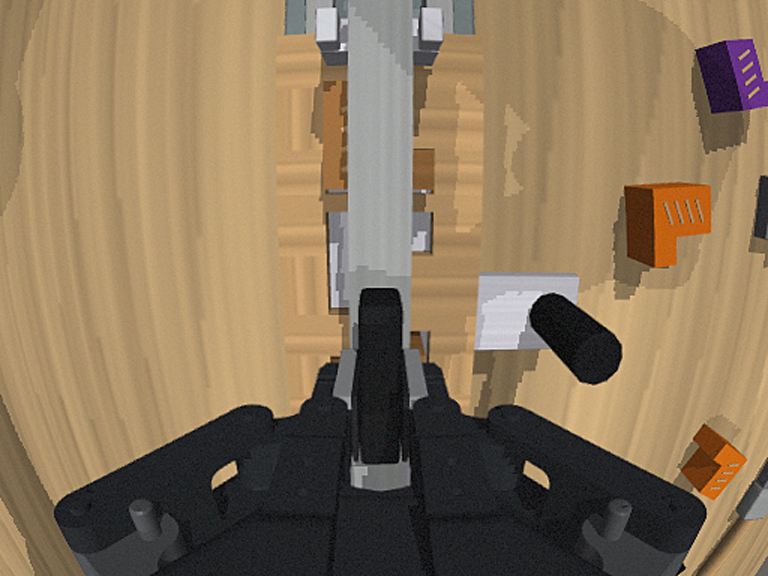

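Emit:
{"method": "apply_moves", "body": {"commands": [[0.2,0,0,0.3,0],[0.2,0,0,0.3,0],[0.2,0,0,0.3,0],[0.2,0,0,0.2,0],[0.2,0,0,0,0],[0.2,0,0,0,0]]}}

```text
time_s: 51.3
eef_pos: [450.4, -60.4, 75.0]
ee_rot: [-0.0, 0.711, 0.704, -0.0]
force: [0.5, 0.6, -1.4]
grip_width: 0.15
```

Emit:
{"method": "apply_moves", "body": {"commands": [[0.2,0,0,0.15,0],[0.2,0,0,0.1,0],[0.2,0,0,0,0],[0.2,0,0,0,0]]}}

```text
time_s: 51.63
eef_pos: [450.7, -60.5, 73.5]
ee_rot: [0.0, 0.711, 0.704, 0.0]
force: [-3.9, 1.5, 10.2]
grip_width: 0.151
```

Emit:
{"method": "apply_moves", "body": {"commands": [[0.2,0,0,-0.1,0],[1.5,0,0,0,0],[2,0,0,0,0],[3,0,0,0,0],[4,0,0,0,0],[4,0,0,0,0],[4,0,0,-0.5,0],[4,0,0,-1,0],[4,0,0,-1.5,0],[4,0,0,-2,0],[4,0,0,-2,0],[4,0,0,-2,0]]}}

```text
time_s: 52.63
eef_pos: [450.3, -60.4, 164.9]
ee_rot: [0.0, 0.711, 0.704, 0.0]
force: [0.7, -0.9, 0.8]
grip_width: 0.47
```

Emit:
{"method": "apply_moves", "body": {"commands": [[8.5,0,0,-2,0],[8.5,-1,0,-2,0],[8.5,-1,0,-1,0],[8.5,-1,0,0,0],[8.5,-1,0,0,0],[8.5,-1,0,0,0],[8.5,0,0,0,0],[8.5,0,0,0,0],[8.5,0,0,0,0]]}}

```text
time_s: 53.38
eef_pos: [449.7, -110.2, 213.1]
ee_rot: [-0.001, 0.711, 0.704, -0.0]
force: [0.8, -0.5, 0.1]
grip_width: 0.996
```

```bash
cat > chk.py <<'E'
from rec import *
B=lambda a,b:np.array([[-a,-b],[a,-b],[a,b],[-a,b]],float)
def chk(name,bx=450.5,by=-60.1,yaw=-.0075,n="wrist"):
    i=ctrl.camera_info(n);save(n,name);im=cv2.imread("pics/raw_"+name);o=cv2.resize(im,None,fx=1.5,fy=1.5)
    def dr(po,off_,z,col):
        c,s=np.cos(yaw),np.sin(yaw);w=(po+off_)@np.array([[c,s],[-s,c]])+(bx,by)
        b=proj(n,np.c_[w,np.full(len(w),z)],i)*1.5;cv2.polylines(o,[np.round(b*16).astype(int)],True,col,shift=4)
    dr(PJ,(-8,84),66,(0,0,255));dr(PT,(8,-28),66,(0,0,255));dr(B(11,145),(0,0),78,(0,255,0));dr(B(7,30),(0,0),102,(255,0,0));dr(B(46,134),(0,0),46,(255,255,0))
    cv2.imwrite("pics/"+name,o)
E
python3 - <<'E'
from chk import *
print(pose()[0]);chk("z_w.png");save("side","z_s.png");im=cv2.imread("pics/raw_z_s.png");cv2.imwrite("pics/z_sz.png",cv2.resize(im[140:290,220:340],None,fx=4,fy=4,interpolation=cv2.INTER_CUBIC))
E
```

```text
[ 449.7390112  -110.16316375  213.05431735]
```

View pics/z_w.png

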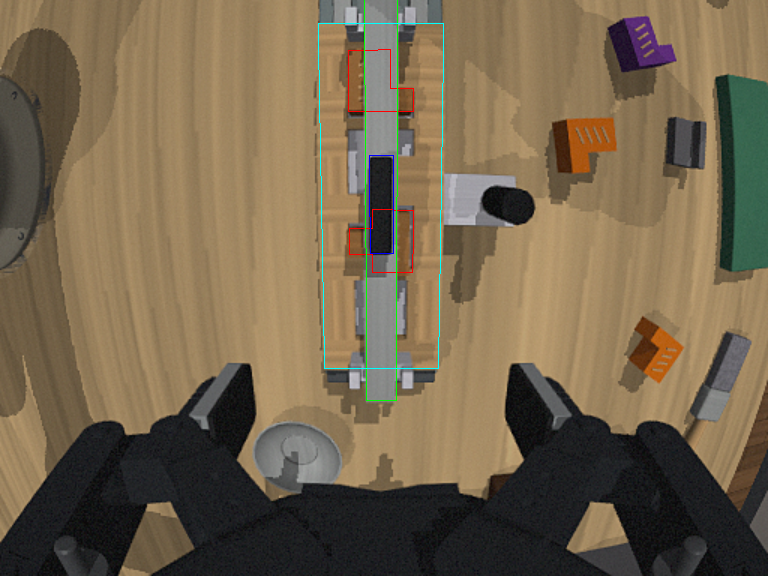

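View pics/z_sz.png

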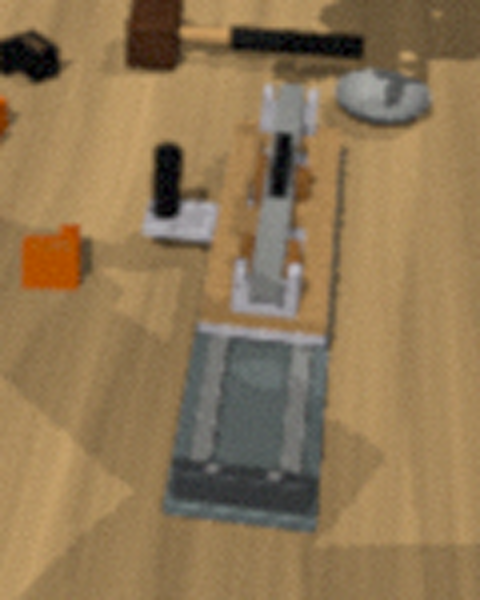

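Emit:
{"method": "apply_moves", "body": {"commands": [[8.5,0,0,0,0.12],[8.5,0,0,0,0.12],[8.5,0,0,0,0.12],[8.5,0,0,0,0.12],[8.5,0,0,0,0.12],[8.5,0,0,0,0.12],[8.5,0,0,0,0.12],[8.5,0,0,0,0.12],[8.5,0,0,0,0.12],[8.5,0,0,0,0.12],[8.5,0,0,0,0.12],[8.5,0,0,0,0.12]]}}

```text
time_s: 54.48
eef_pos: [450.0, -110.0, 213.5]
ee_rot: [-0.0, 0.998, 0.058, -0.0]
force: [0.5, -0.2, -0.5]
grip_width: 0.992
```

Emit:
{"method": "apply_moves", "body": {"commands": [[8.5,0,0,0,0.12],[8.5,0,0,0,0],[8.5,0,0,0,0],[8.5,0,0,0,0]]}}

```text
time_s: 54.82
eef_pos: [449.9, -110.2, 213.5]
ee_rot: [-0.0, 1.0, 0.002, -0.0]
force: [0.8, 0.6, 0.0]
grip_width: 0.992
```

```bash
python3 go.py 538.7 -61.5 150 -0.4
```

```text
at [ 449.9 -110.2  213.5] yaw 0.26 tool d cm [ 8.9  -4.83  6.35] roll 0.012 q6 1.07
```

Emit:
{"method": "apply_moves", "body": {"commands": [[8.5,1.11,-0.6,0,0.012],[8.5,1.11,-0.6,0.9,0],[8.5,1.11,-0.6,0.9,0],[8.5,1.11,-0.6,0.9,0],[8.5,1.11,-0.6,0.9,0],[8.5,1.11,-0.6,0.9,0],[8.5,1.11,-0.6,0.9,0],[8.5,1.11,-0.6,0.9,0],[8.5,0,0,0,0],[8.5,0,0,0,0],[8.5,0,0,0,0]]}}

```text
time_s: 55.73
eef_pos: [539.0, -63.5, 151.0]
ee_rot: [0.0, 1.0, -0.005, 0.0]
force: [-0.5, 0.5, 1.1]
grip_width: 0.998
```

Run:
```python
from chk import *
from go import delta
delta([538.5,-61.8,56],-.4)
i=ctrl.camera_info("wrist");save("wrist","aa_w.png",s=1.5)
for x in (535,538.5): print(proj("wrist",[[x,-61.,94]])*1.5)
```

```text
at [539.  -63.5 151. ] yaw -0.58 tool d cm [-0.05 -0.17  9.5 ] roll -0.003 q6 1.25
[[376.12711254 316.44213569]]
[[376.0432569  309.91064113]]
```

View pics/aa_w.png

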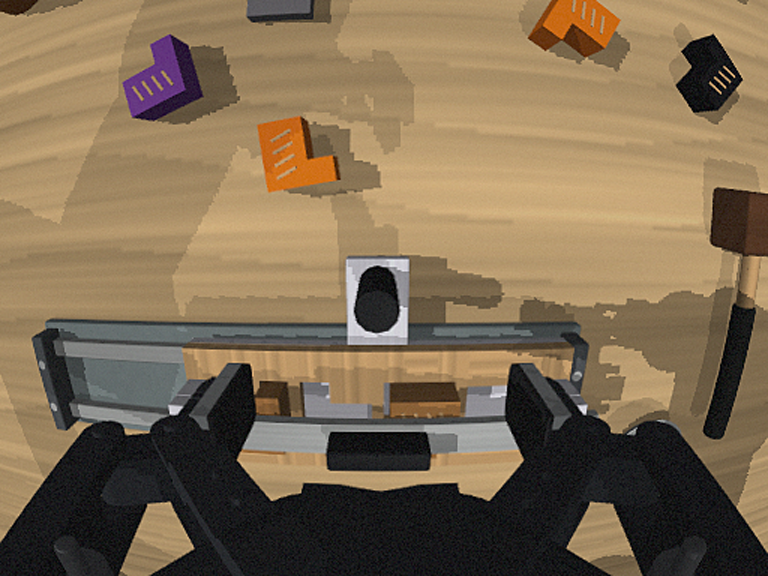

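Emit:
{"method": "apply_moves", "body": {"commands": [[8.5,-0.08,-0.2,1.2,0],[8.5,0,0,1.2,0],[8.5,0,0,1.2,0],[8.5,0,0,1.2,0],[8.5,0,0,1.2,0],[8.5,0,0,1.2,0],[8.5,0,0,1.2,0],[8.5,0,0,0.8,0],[8.5,0,0,0.3,0],[8.5,0,0,0,0],[8.5,0,0,0,0]]}}

```text
time_s: 56.7
eef_pos: [538.7, -61.5, 56.3]
ee_rot: [0.0, 1.0, -0.006, 0.0]
force: [0.4, 0.1, 0.2]
grip_width: 0.997
```

Emit:
{"method": "apply_moves", "body": {"commands": [[6,0,0,0,0],[5,0,0,0,0],[4,0,0,0,0],[3.4,0,0,0,0],[3,0,0,0,0],[2.7,0,0,0,0],[2.4,0,0,0,0],[2.1,0,0,0,0],[1.8,0,0,0,0],[1.5,0,0,0,0],[1.5,0,0,0,0],[1.5,0,0,0,0]], "squeeze": 30}}

```text
time_s: 57.7
eef_pos: [538.5, -61.4, 55.8]
ee_rot: [0.0, 1.0, -0.006, 0.0]
force: [-1.8, -2.3, 4.7]
grip_width: 0.268
```

Emit:
{"method": "apply_moves", "body": {"commands": [[1.5,0,-0.08,0,0],[1.5,0,-0.16,0,0],[1.5,0,-0.24,0,0],[1.5,0,-0.28,0,0],[1.5,0,-0.28,0,0],[1.5,0,-0.28,0,0],[1.5,0,-0.28,0,0],[1.5,0,-0.28,0,0],[1.5,0,-0.28,0,0],[1.5,0,-0.28,0,0],[1.5,0,-0.28,0,0],[1.5,0,-0.28,0,0]]}}

```text
time_s: 58.7
eef_pos: [538.8, -31.1, 55.8]
ee_rot: [0.0, 1.0, -0.006, 0.0]
force: [-3.2, -2.2, 5.2]
grip_width: 0.271
```

Emit:
{"method": "apply_moves", "body": {"commands": [[1.5,0,-0.28,0,0],[1.5,0,-0.28,0,0],[1.5,0,-0.28,0,0],[1.5,0,-0.28,0,0],[1.5,0,-0.28,0,0],[1.5,0,-0.28,0,0],[1.5,0,-0.28,0,0],[1.5,0,-0.28,0,0],[1.5,0,-0.28,0,0],[1.5,0,-0.28,0,0],[1.5,0,-0.28,0,0],[1.5,0,-0.28,0,0]]}}

```text
time_s: 59.7
eef_pos: [539.1, 2.5, 55.8]
ee_rot: [0.0, 1.0, -0.006, -0.0]
force: [-3.2, -3.0, 6.8]
grip_width: 0.267
```

Emit:
{"method": "apply_moves", "body": {"commands": [[1.5,0,-0.28,0,0],[1.5,0,-0.28,0,0],[1.5,0,-0.28,0,0],[1.5,0,-0.28,0,0],[1.5,0,-0.28,0,0],[1.5,0,-0.28,0,0],[1.5,0,-0.28,0,0],[1.5,0,-0.28,0,0],[1.5,0,-0.28,0,0],[1.5,0,-0.28,0,0],[1.5,0,-0.28,0,0],[1.5,0,-0.28,0,0]]}}

```text
time_s: 60.7
eef_pos: [539.4, 36.1, 55.8]
ee_rot: [0.0, 1.0, -0.006, -0.0]
force: [-3.9, -2.8, 6.1]
grip_width: 0.267
```

Emit:
{"method": "apply_moves", "body": {"commands": [[1.5,0,-0.28,0,0],[1.5,0,-0.28,0,0],[1.5,0,-0.28,0,0],[1.5,0,-0.28,0,0],[1.5,0,-0.28,0,0],[1.5,0,-0.28,0,0],[1.5,0,-0.28,0,0],[1.5,0,-0.28,0,0],[1.5,0,-0.28,0,0],[1.5,0,-0.28,0,0],[1.5,0,-0.2,0,0]]}}

```text
time_s: 61.62
eef_pos: [539.6, 66.3, 55.8]
ee_rot: [0.0, 1.0, -0.005, -0.0]
force: [-3.6, -2.7, 6.6]
grip_width: 0.265
```

Slower into the stop.

Emit:
{"method": "apply_moves", "body": {"commands": [[1.5,0,-0.2,0,0],[1.5,0,-0.2,0,0],[1.5,0,-0.2,0,0],[1.5,0,-0.15,0,0],[1.5,0,-0.15,0,0],[1.5,0,-0.12,0,0]]}}

```text
time_s: 62.12
eef_pos: [539.7, 76.4, 55.8]
ee_rot: [0.0, 1.0, -0.006, -0.0]
force: [-2.6, -2.4, 6.5]
grip_width: 0.27
```

Emit:
{"method": "apply_moves", "body": {"commands": [[1.5,0,-0.12,0,0],[1.5,0,-0.12,0,0],[1.5,0,-0.12,0,0],[1.5,0,-0.12,0,0]]}}

```text
time_s: 62.45
eef_pos: [539.7, 78.5, 55.8]
ee_rot: [0.002, 1.0, -0.005, -0.001]
force: [-6.2, -26.5, 7.6]
grip_width: 0.265
```

Emit:
{"method": "apply_moves", "body": {"commands": [[1.5,0,0.12,0,0],[1.5,0,0.15,0,0],[1.5,0,0.2,0,0],[1.5,0,0.24,0,0],[1.5,0,0.28,0,0],[1.5,0,0.28,0,0],[1.5,0,0.28,0,0],[1.5,0,0.28,0,0],[1.5,0,0.28,0,0],[1.5,0,0.28,0,0],[1.5,0,0.28,0,0],[1.5,0,0.28,0,0]]}}

```text
time_s: 63.45
eef_pos: [539.5, 52.3, 55.8]
ee_rot: [-0.001, 1.0, -0.006, -0.0]
force: [-2.5, 2.7, 6.1]
grip_width: 0.271
```

Emit:
{"method": "apply_moves", "body": {"commands": [[1.5,0,0.28,0,0],[1.5,0,0.28,0,0],[1.5,0,0.28,0,0],[1.5,0,0.28,0,0],[1.5,0,0.28,0,0],[1.5,0,0.28,0,0],[1.5,0,0.28,0,0],[1.5,0,0.28,0,0],[1.5,0,0.28,0,0],[1.5,0,0.28,0,0],[1.5,0,0.28,0,0],[1.5,0,0.28,0,0]]}}

```text
time_s: 64.45
eef_pos: [539.2, 18.7, 55.8]
ee_rot: [-0.001, 1.0, -0.006, -0.0]
force: [-1.7, 3.2, 5.6]
grip_width: 0.268
```

Emit:
{"method": "apply_moves", "body": {"commands": [[1.5,0,0.28,0,0],[1.5,0,0.28,0,0],[1.5,0,0.28,0,0],[1.5,0,0.28,0,0],[1.5,0,0.28,0,0],[1.5,0,0.28,0,0],[1.5,0,0.28,0,0],[1.5,0,0.28,0,0],[1.5,0,0.28,0,0],[1.5,0,0.28,0,0],[1.5,0,0.28,0,0],[1.5,0,0.28,0,0]]}}

```text
time_s: 65.45
eef_pos: [538.9, -14.9, 55.8]
ee_rot: [-0.001, 1.0, -0.006, 0.0]
force: [-1.7, 2.6, 6.0]
grip_width: 0.269
```

Emit:
{"method": "apply_moves", "body": {"commands": [[1.5,0,0.28,0,0],[1.5,0,0.28,0,0],[1.5,0,0.28,0,0],[1.5,0,0.28,0,0],[1.5,0,0.28,0,0],[1.5,0,0.28,0,0],[1.5,0,0.28,0,0],[1.5,0,0.28,0,0],[1.5,0,0.28,0,0],[1.5,0,0.28,0,0],[1.5,0,0.2,0,0]]}}

```text
time_s: 66.37
eef_pos: [538.6, -45.1, 55.8]
ee_rot: [-0.001, 1.0, -0.006, 0.0]
force: [-0.7, 2.7, 5.5]
grip_width: 0.269
```

Emit:
{"method": "apply_moves", "body": {"commands": [[1.5,0,0.2,0,0],[1.5,0,0.2,0,0],[1.5,0,0.2,0,0],[1.5,0,0.2,0,0],[1.5,0,0.2,0,0],[1.5,0,0.15,0,0],[1.5,0,0.12,0,0],[1.5,0,0.12,0,0],[1.5,0,0.12,0,0]]}}

```text
time_s: 67.12
eef_pos: [538.5, -60.0, 55.8]
ee_rot: [-0.001, 1.0, -0.006, 0.0]
force: [-2.5, 2.4, 5.9]
grip_width: 0.266
```

Emit:
{"method": "apply_moves", "body": {"commands": [[1.5,0,0.12,0,0],[1.5,0,0.12,0,0],[1.5,0,0.12,0,0],[1.5,0,0.12,0,0]]}}

```text
time_s: 67.45
eef_pos: [538.4, -61.8, 55.8]
ee_rot: [-0.003, 1.0, -0.006, 0.0]
force: [1.8, 27.4, 9.1]
grip_width: 0.267
```

Right-hand stop reached; relax, release, rise.

Emit:
{"method": "apply_moves", "body": {"commands": [[1.5,0,-0.12,0,0],[1.5,0,-0.12,0,0],[1.5,0,0,0,0],[1.5,0,0,0,0]]}}

```text
time_s: 67.78
eef_pos: [538.5, -61.7, 55.8]
ee_rot: [-0.001, 1.0, -0.005, 0.0]
force: [-1.0, 6.1, 6.4]
grip_width: 0.268
```

Emit:
{"method": "apply_moves", "body": {"commands": [[3,0,0,0,0],[4,0,0,0,0],[6,0,0,0,0],[8.5,0,0,0,0],[8.5,0,0,0,0],[8.5,0,0,0,0],[8.5,0,0,0,0],[8.5,0,0,0,0],[8.5,0,0,-0.5,0],[8.5,0,0,-1,0],[8.5,0,0,-1.5,0],[8.5,0,0,-1.5,0]]}}

```text
time_s: 68.78
eef_pos: [538.4, -63.2, 101.9]
ee_rot: [0.0, 1.0, -0.006, 0.0]
force: [-0.7, -0.6, 0.4]
grip_width: 0.995
```

Emit:
{"method": "apply_moves", "body": {"commands": [[8.5,0,0,-2,0],[8.5,0,0,-2,0],[8.5,-1,0,-2,0],[8.5,-2,0,-2,0],[8.5,-2,0,-2,0],[8.5,-2,0,-2,0],[8.5,-2,0,-2,0],[8.5,-1,0,-1,0],[8.5,0,0,0,0],[8.5,0,0,0,0],[8.5,0,0,0,0]]}}

```text
time_s: 69.7
eef_pos: [438.6, -62.1, 250.1]
ee_rot: [-0.0, 1.0, -0.006, -0.0]
force: [-0.0, -0.8, 0.7]
grip_width: 0.994
```

Run:
```python
from chk import *
print(pose()[0],pose()[2]["force"]);chk("ab_w.png")
save("scene","ab_s.png",s=1.5);save("side","ab_d.png");im=cv2.imread("pics/raw_ab_d.png");cv2.imwrite("pics/ab_dz.png",cv2.resize(im[140:290,160:340],None,fx=4,fy=4,interpolation=cv2.INTER_CUBIC))
```

```text
[438.64868698 -62.13173678 250.12659246] [-0.04887588 -0.81097281  0.66484193]
```

View pics/ab_w.png

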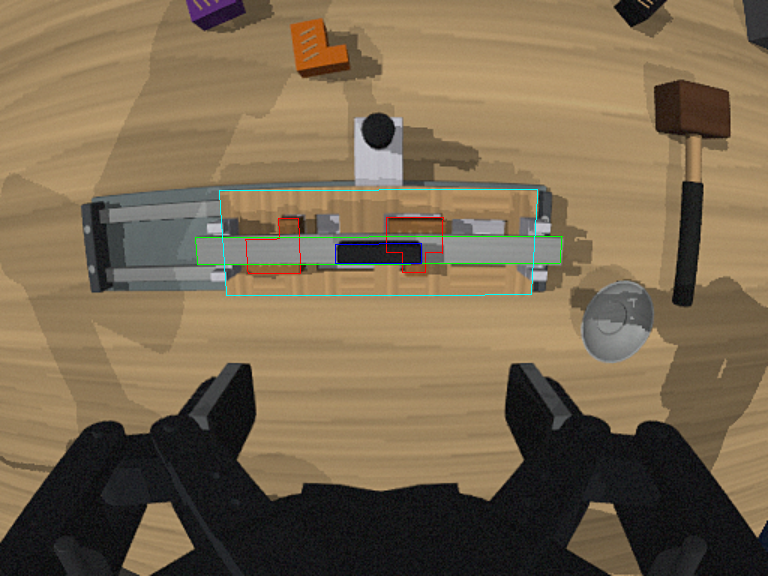

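View pics/ab_s.png

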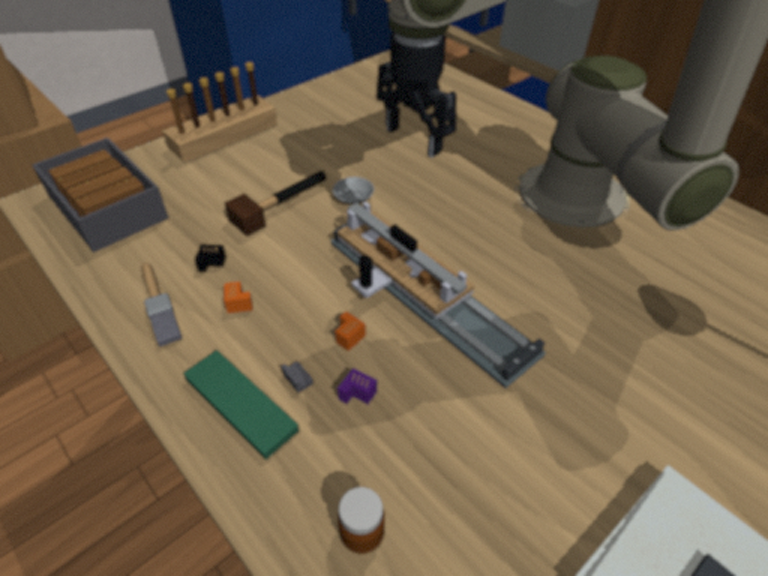

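View pics/ab_dz.png

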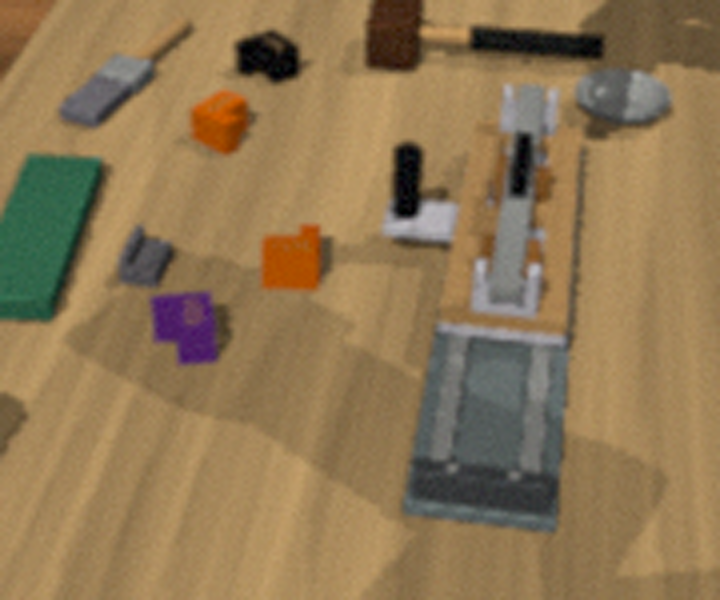

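```bash
python3 -c "
from rig import ctrl
print(ctrl.finish_job(),ctrl.sense()['time_s'])"
```

```text
the job is handed in; nothing more can be done
the job is handed in; nothing more can be done
```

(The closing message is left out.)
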